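# Load the nozzle washer, screw its lid home and set its speed

## Task

Bring the washer's speed lever back to its stop, then put all the red-and-white dosing nozzles standing about into the steel canister. Close the canister: set the blue lid on, turn it backward (counter-clockwise) until it drops into the start of the thread, then clockwise until it is fully home. Last, set the lever to the green mark at 40 degrees, and leave the colour tubes and the bowl standing where they are.

Things in the scene. Friction and masses are not known exactly. Their poses are not given: they have to be found in the camera images.
- washer: the nozzle washer: a white box, 170 mm in x, 250 mm in y, 50 mm high, fixed to the table. Origin: centre of its foot, z up. The canister stands on it at its y = +50 mm, the lever's pivot at its y = -70 mm, 72 mm above the table, turning about the washer's y axis
- washer_mouth (a point): centre of the open mouth of the steel canister, at its rim, 165 mm above the table; axes as the washer's, z up. The canister is clamped upright and cannot turn; inside 46 mm wide and 110 mm deep, outside 52 mm. lid's origin lies below this point: 7 to 12 mm while its lugs rest on thread ridges or stop blocks, 16 mm once dropped into the thread start, 21 mm when fully home
- neck_ridges (a point): on the canister's axis, 7 mm below the rim: top level of its coarse three-start thread (63 mm over the yellow ridges), closing clockwise from above. Every 120 degrees an open notch lets a lid lug drop 8 to 9 mm, if within a 22-degree window. How the notches are turned differs from start to start and is not reported. Clockwise of each notch a ridge sinks 6 mm over 76 degrees to a stop block
- neck_floor (a point): on the axis, 16 mm below the rim: where lugs land in the notches. A lid set on the ridges jams on the blocks (as high as a ridge's beginning) if turned clockwise; counter-clockwise it drops within 76 degrees (98 if set down on a block: then first onto a ridge's low end) and meets the next block. From the notch, clockwise, it runs under the ridges and sinks 5 mm to the end, 76 to 98 degrees on
- lid: the lid: blue cap 70 mm in diameter, 28 mm high, open below, with a white bar grip on top: 56 mm long (lid's x), 16 mm wide (y), 34 mm high (62 mm in all); 95 to 155 g. Origin: centre of its lower edge, z up. Three lugs inside its lower edge, one at the lid's +x, run in the thread. It has 2 mm of sideways play on the neck. It starts right way up on the table, right of the washer
- lid_grip (a point): the point to grip in the lid's bar: on its axis, 50 mm above the lid's lower edge, 22 mm above the cap's flat top; x along the bar, fingers close along y. With the fingers about 1 mm clear of the bar on each side they still turn it, and the lid then drops by its own weight
- speed (a joint): angle of the washer's speed lever in rad: 0 at its stop (red mark, leaning 37 degrees toward the washer's -x), 0.65 upright, growing toward the washer's +x to 1.3; the green mark is at 40 degrees = 0.698 rad. It stays where it is left and takes about 1 N at the ball to move
- speed_tip (a point): centre of the black ball, 26 mm in diameter, at the end of the speed lever, 80 mm from its pivot
- nozzle1: a dosing nozzle: red round collar 20 mm in diameter and 16 mm high, on it a white stem 12 mm in diameter and 18 mm high (34 mm in all), 20 g. It starts standing on its collar on the table, left of the washer; take it by the stem. Origin: centre of the collar's foot; z runs from collar to stem. None: this nozzle is absent
- nozzle2: a dosing nozzle: red round collar 20 mm in diameter and 16 mm high, on it a white stem 12 mm in diameter and 18 mm high (34 mm in all), 20 g. It starts standing on its collar on the table, left of the washer; take it by the stem. Origin: centre of the collar's foot; z runs from collar to stem. None: this nozzle is absent
- nozzle3: a dosing nozzle: red round collar 20 mm in diameter and 16 mm high, on it a white stem 12 mm in diameter and 18 mm high (34 mm in all), 20 g. It starts standing on its collar on the table, left of the washer; take it by the stem. Origin: centre of the collar's foot; z runs from collar to stem. None: this nozzle is absent
- nozzle4: a dosing nozzle: red round collar 20 mm in diameter and 16 mm high, on it a white stem 12 mm in diameter and 18 mm high (34 mm in all), 20 g. It starts standing on its collar on the table, left of the washer; take it by the stem. Origin: centre of the collar's foot; z runs from collar to stem. None: this nozzle is absent
- tube1: a standing colour tube, white on a red cap 34 mm in diameter, 103 mm high; leave it standing. Origin: centre of its foot, z up
- tube2: a standing colour tube, white on a red cap 34 mm in diameter, 103 mm high; leave it standing. Origin: centre of its foot, z up
- tube3: a standing colour tube, white on a red cap 34 mm in diameter, 103 mm high; leave it standing. Origin: centre of its foot, z up
- bowl: a white mixing bowl, 110 mm in diameter, 50 mm high, on the table at the left; leave it where it is. Origin: centre of its foot, z up

How it is judged:
By the outcome, as a careful person would: the job done as asked, in the order asked, and still so for the second after the job is handed in, with the robot touching nothing.
Of nozzle1, nozzle2, nozzle3, nozzle4 only 2 to 4 are there at a start; the rules pass over those that are not, and their reading is None.
At some moment in a run one of nozzle1, nozzle2, nozzle3, nozzle4 may be knocked a few centimetres aside while the robot is not near it.
It also fails if it takes over 210 s, if anything falls off the work surface, if the arm or the gripper's body presses on something with over 40 N, if the wrist force passes 120 N, or if a joint passes its speed limit or range.

## Robot

A 7-joint arm with a two-finger parallel gripper is mounted at the origin on the work surface. World frame = base frame: x ahead of the robot, y to its left, z up, the work surface at z = 0. Lengths are in m, angles in rad, forces in N, time in s.
With the tool pointing down it reaches from about 0.35 to 0.9 m from the base axis. Payload 19.9 kg.
Tool frame: the origin (TCP) lies midway between the tips of the shut fingers; the grasp point (between the pads) lies 19 mm behind it; y points along the fingers, z is the direction in which the jaws open and shut, and the axes are right-handed (so a half turn about y gives the same grasp; the last joint's range is limited). The gripper opens to 94 mm and grips with 3 to 60 N. Pads are 16 mm wide; open, the fingers measure 119 mm over their backs; the gripper's body (75 mm by 177 mm) begins 78 mm behind the grasp point.
Start: joints at [-1.232, 0.417, -0.01, 1.614, 0.005, 1.111, -0.053], TCP at [0.232, 0.58, 0.205] pointing down, gripper open.
Joint ranges: [-2.81, 2.81], [-0.39, 2.02], [-1.27, 1.25], [0.06, 2.57], [-1.19, 4.33], [0.19, 2], [-2.82, 2.82]. Speed limits (rad/s): [1.89, 1.89, 2.39, 2.39, 3.01, 3.01, 3.01].

## Interface

Orientations are given as a unit quaternion [w, x, y, z].
In Python, from cell import r gives the robot as it stands. The module is installed in compiled form; this text tells all that it offers.
- The arm moves only by the shell command python3 -m creep 'ROWS' [FORCE]. ROWS is JSON, a list of rows, each an object with "xyz": the shift along the tool's x, y, z in m, a list of three; "dr": the turn, a rotation vector about the tool's x, y, z in degrees, a list of three; "gripper": the closure, from 0 (fully open) to 1 (shut). A call has 1 to 8 rows; each row shifts and turns the commanded pose from where the row before left it, along the tool's axes as they then stand; what a row does not reach is not made up. A row lasts 1/12 s, in which the tool goes at most 41.7 mm and 7.16 degrees, less where a joint would pass 70% of its speed; a pose out of reach is approached as far as the arm can. A call is refused whole if a number of a shift passes 0.0417 or a number of a turn 7.16, either way. A call with a gripper value outside its range is refused whole. The fingers move at their own pace and stop on an object; FORCE is the grip in N (left out, the last holds). Time passes only in rows, so rows that do not move let the fingers close. It gives the time, the measured TCP pose, the force and the opening at its end, in the units of the state.
- r.get_obs(): the state, without advancing time (a new reading comes with each control period).
- r.camera(name): name is "scene" or "side" or "wrist"; returns the picture (384x512x3 uint8, red, green, blue); there is no depth.
- r.calibration(name): a dict with "fovy" (degrees; the focal length in pixels is half the picture's height over the tangent of half this angle, whatever the lens; pixels are square), "cx", "cy" (the principal point, pixels), "R" (3x3) and "t" (3): a world point X has camera coordinates R X + t. Camera axes: x right, y down, z forward; pixel columns grow to the right and rows downward; lengths in m; the calibration is good to about 2 mm. A picture is of the moment at which its call begins: read the wrist's pose just before it. calibration takes no time and is no camera call; for the wrist camera it gives the pose at the moment of the call.
- r.close_job(): hands the job in, once; it reports no verdict.
Trained networks look in the newest picture that a camera, given by its name, has taken for a name from the list of things; names that differ only in an ending like _2 or _b are one class to them, and where a whole thing is asked for, a point or a joint stands for the part that bears it (a point fixed in the world has none). Each returns a list of dicts, best first, with "confidence" (0 to 1); they miss things now and then, are a little off and sometimes report something else, mostly with a low value. They report only what shows in the picture. A call takes as long as a camera call.
- r.recognise(label, camera): "position" ([x, y, z] in m, in world coordinates, good to about 4 mm: the middle of the surface that is visible of it).
- r.trace(label, camera): "pixels" (384x512 bool, what is visible of it).
The state is a dict: "time": time; "joint_pos": joint angles; "qvel": joint speeds; "tau": joint torques, N m; "tcp_pos": TCP position; "tool_rot": TCP orientation; "contact_force": force on the tool from outside, world axes, zero at the start; "torque": the same for the moment, N m; "finger_gap": opening from 0.0 (shut) to 1.0 (fully open).
Only numpy, scipy, OpenCV 4.12 (cv2) and the standard library are available. Lean on these libraries where they do the work, as an engineer would, in place of code of your own. Each camera call takes 0.05 s, during which the arm holds its last target. There are 200 camera calls.

## Working session

There is one attempt and no reset: what is moved stays moved. The work goes in short steps, Python scripts to look and compute and a shell command to move; the robot and the scene stay as the last step left them, time stands still between calls to the robot, and variables do not carry over. Pictures are saved under pics/ and viewed, about 12 in all and at most 16, crops included, and the job is handed in when it is done.

```bash
mkdir -p pics; ls
cat > h.py <<'E'
from cell import r
import numpy as np, cv2
from scipy.spatial.transform import Rotation as Ro
def st():
    o=r.get_obs(); q=o['tool_rot']; R=Ro.from_quat([q[1],q[2],q[3],q[0]]).as_matrix()
    return o,np.array(o['tcp_pos']),R
def snap(c,fn,crop=None,k=1):
    im=r.camera(c); 
    o=im if crop is None else im[crop[1]:crop[3],crop[0]:crop[2]]
    o=cv2.resize(o,None,fx=k,fy=k,interpolation=cv2.INTER_CUBIC)
    cv2.imwrite('pics/'+fn,o[:,:,::-1]); return im
def f(cal,im=384): return im/2/np.tan(np.radians(cal['fovy'])/2)
def ray(c,px,z,cal=None):
    cal=cal or r.calibration(c); R=np.array(cal['R']);t=np.array(cal['t'])
    d=R.T@np.array([(px[0]-cal['cx'])/f(cal),(px[1]-cal['cy'])/f(cal),1]); o=-R.T@t
    return o+d*(z-o[2])/d[2]
def proj(c,X,cal=None):
    cal=cal or r.calibration(c); p=np.array(cal['R'])@np.array(X)+np.array(cal['t'])
    return np.array([cal['cx'],cal['cy']])+f(cal)*p[:2]/p[2]
E
python3 - <<'E'
from h import *
o,p,R=st(); print(o['time'],p,R.round(3).tolist(),o['finger_gap'],o['contact_force'])
a=snap('scene','a.png');b=snap('side','b.png')
for c in('scene','side'):
  cal=r.calibration(c);print(c,cal['fovy'],(-np.array(cal['R']).T@np.array(cal['t'])).round(3),np.array(cal['R']).round(2).tolist())
  for l in('washer','lid','speed_tip','nozzle1','tube1','bowl','washer_mouth'):
    try: print(l,[(np.round(d['position'],3).tolist(),round(d['confidence'],2)) for d in r.recognise(l,c)][:6])
    except Exception as e: print(l,e)
E
```

```text
pics
0.0 [0.23213623 0.57988948 0.20482183] [[0.928, -0.0, 0.372], [-0.372, -0.001, 0.928], [0.0, -1.0, -0.001]] 1.0008639869593507 [-0.40995856  0.29772774  1.32668572]
scene 49.368600065950304 [1.41  0.568 0.905] [[-0.59, 0.81, -0.0], [0.5, 0.36, -0.79], [-0.64, -0.47, -0.62]]
washer [([0.631, 0.027, 0.049], 0.84)]
lid [([0.454, -0.285, 0.034], 0.8), ([0.709, 0.325, 0.021], 0.23)]
speed_tip [([0.632, 0.026, 0.05], 0.62)]
nozzle1 [([0.535, 0.255, 0.016], 0.53)]
tube1 [([0.698, -0.252, 0.06], 0.78), ([0.686, -0.343, 0.052], 0.76), ([0.628, -0.471, 0.048], 0.66)]
bowl [([0.711, 0.324, 0.026], 0.85), ([0.686, -0.34, 0.052], 0.27)]
washer_mouth [([0.629, 0.02, 0.052], 0.8)]
side 46.78116161305306 [ 0.466 -1.094  0.767] [[0.99, -0.12, -0.03], [-0.09, -0.52, -0.85], [0.09, 0.85, -0.52]]
washer []
lid [([0.445, -0.31, 0.028], 0.89)]
speed_tip [([0.58, -0.054, 0.149], 0.58)]
nozzle1 []
tube1 [([0.613, -0.487, 0.05], 0.86), ([0.684, -0.36, 0.053], 0.79), ([0.681, -0.27, 0.058], 0.56)]
bowl [([0.734, 0.354, 0.031], 0.56)]
washer_mouth [([0.58, -0.065, 0.048], 0.78)]
```

View pics/a.png

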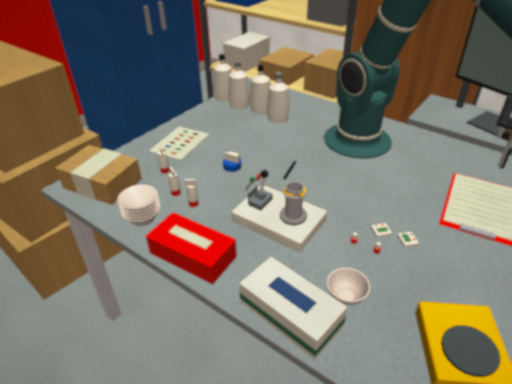

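View pics/b.png

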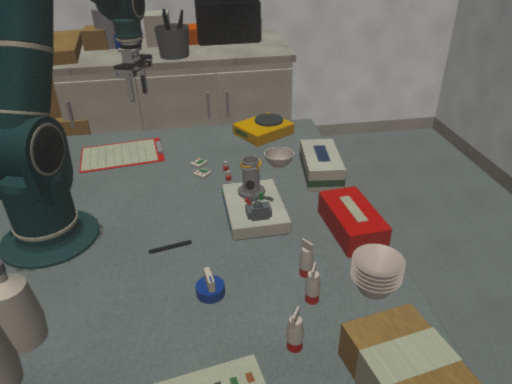

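The scene view shows the washer at (280,215), with the canister at (294,190) and the lever at (264,175). Two nozzles are at (354,238) and (377,248), the lid is at (232,161), and the bowl and three tubes are there too. I'll zoom in to measure.

Run:
```python
from h import *
a=cv2.imread('pics/a.png');b=cv2.imread('pics/b.png')
A=cv2.resize(a[150:270,200:400],None,fx=4,fy=4,interpolation=cv2.INTER_CUBIC)[:, :800]
cv2.imwrite('pics/a2.png',A)
B=cv2.resize(b[140:260,150:310],None,fx=5,fy=5,interpolation=cv2.INTER_CUBIC)
cv2.imwrite('pics/b2.png',B)
```

```text
(no output)
```

View pics/a2.png

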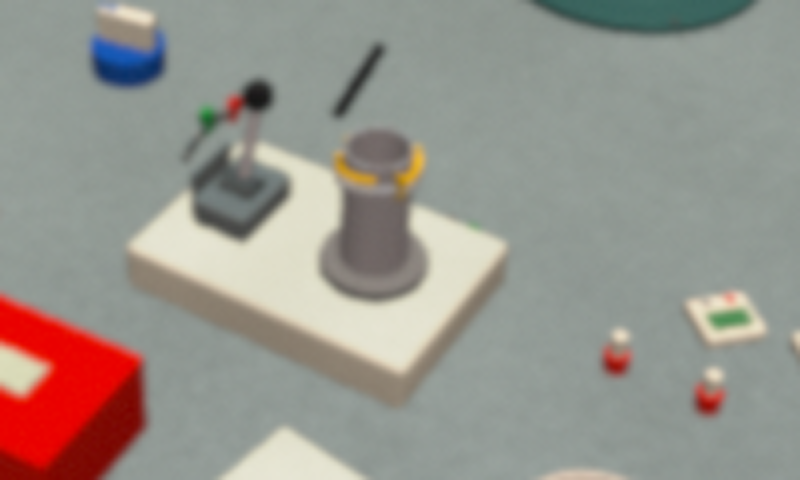

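View pics/b2.png

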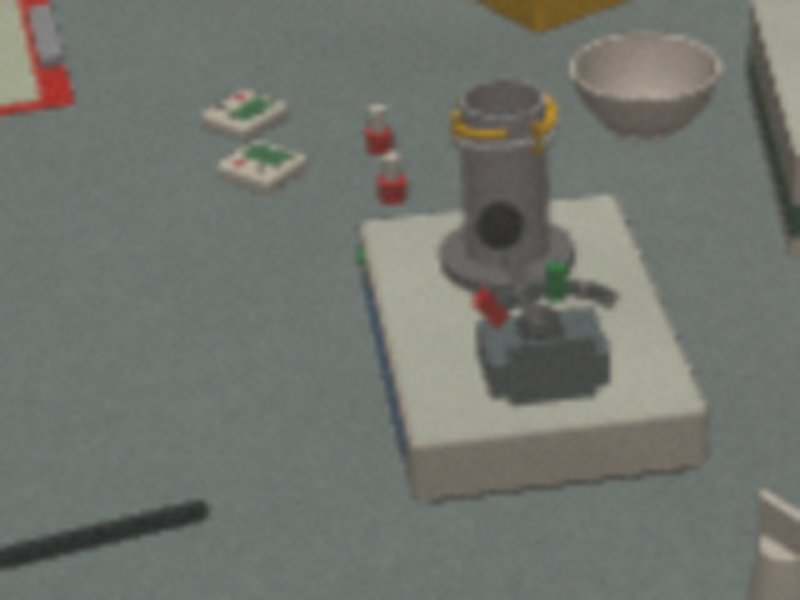

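```bash
cat > m.py <<'E'
from h import *
S=lambda x,y:(200+x/4,150+y/4)
D=lambda x,y:(150+x/5,140+y/5)
cs=[ray('scene',S(*p),.05) for p in((130,245),(400,375),(507,245),(250,145))]
cd=[ray('side',D(*p),.05) for p in((705,405),(612,197),(362,225),(412,445))]
for n,c in(('scene',cs),('side',cd)):
    c=np.array(c)[:,:2]; print(n,c.round(3).tolist(),'ctr',c.mean(0).round(4))
    v=(c[1]-c[0])+(c[2]-c[3]); print(' long',np.linalg.norm(v)/2,'yaw y',np.degrees(np.arctan2(v[1],v[0]))-90)
print('rim', ray('scene',S(378,147),.165).round(3), ray('side',D(504,97),.165).round(3))
print('noz', [ray('scene',S(*p),.01).round(3).tolist() for p in((617,358),(709,397))],[ray('side',D(*p),.01).round(3).tolist() for p in((392,187),(378,135))])
# ball triangulation
def ln(c,px):
    a=ray(c,px,0);b=ray(c,px,.2);return a,(b-a)/np.linalg.norm(b-a)
a,u=ln('scene',S(258,96));b,v=ln('side',D(501,225))
M=np.stack([u,-v],1);s=np.linalg.lstsq(M,b-a,rcond=None)[0];print('ball',a+u*s[0],b+v*s[1])
E
python3 m.py
python3 - <<'E'
from h import *
p=st()[1]; cal=r.calibration('wrist'); print(cal['fovy'],(-np.array(cal['R']).T@np.array(cal['t'])).round(3),p, np.array(cal['R']).round(2).tolist())
print(r.recognise('lid','side')[0],r.recognise('lid','scene')[0])
E
```

```text
scene [[0.686, -0.09], [0.681, 0.154], [0.515, 0.146], [0.53, -0.09]] ctr [0.6028 0.0301]
 long 0.2399424161838565 yaw y 2.4119188096236996
side [[0.686, -0.099], [0.673, 0.141], [0.51, 0.132], [0.521, -0.11]] ctr [0.5976 0.0159]
 long 0.24090512330792435 yaw y 2.730040042244724
rim [0.596 0.075 0.165] [0.597 0.071 0.165]
noz [[0.536, 0.256, 0.01], [0.533, 0.329, 0.01]] [[0.537, 0.249, 0.01], [0.533, 0.327, 0.01]]
ball [ 0.57815246 -0.04551236  0.14811881] [ 0.58014917 -0.04653627  0.14675432]
70.64567563918459 [0.154 0.611 0.384] [0.23229248 0.58021886 0.20543551] [[0.37, 0.93, 0.0], [0.89, -0.36, 0.29], [0.27, -0.11, -0.96]]
{'position': [0.4451, -0.3098, 0.0283], 'confidence': 0.89} {'position': [0.4536, -0.2848, 0.0336], 'confidence': 0.8}
```

Two nozzles are visible, near (0.536, 0.253) and (0.533, 0.328). The washer is at about (0.599, 0.023) with 2.5° yaw, and the lever is about 20° from its stop. I'm moving above the lever with the jaws along washer x.

```bash
python3 -m creep '[{"xyz":[0,-0.004,0],"dr":[0,7,0],"gripper":0.3},{"xyz":[0,-0.004,0],"dr":[0,7,0],"gripper":0.3},{"xyz":[0,-0.004,0],"dr":[0,7,0],"gripper":0.3},{"xyz":[0,-0.004,0],"dr":[0,7,0],"gripper":0.3},{"xyz":[0,-0.004,0],"dr":[0,7,0],"gripper":0.3},{"xyz":[0,-0.004,0],"dr":[0,7,0],"gripper":0.3},{"xyz":[0,-0.004,0],"dr":[0,7,0],"gripper":0.3},{"xyz":[0,-0.004,0],"dr":[0,7,0],"gripper":0.3}]' 10
python3 -m creep '[{"xyz":[0,-0.004,0],"dr":[0,7,0],"gripper":0.3},{"xyz":[0,0,0],"dr":[0,2.7,0],"gripper":0.3},{"xyz":[0.036,0,0.018],"dr":[0,0,0],"gripper":0.3},{"xyz":[0.036,0,0.018],"dr":[0,0,0],"gripper":0.3},{"xyz":[0.036,0,0.018],"dr":[0,0,0],"gripper":0.3},{"xyz":[0.036,0,0.018],"dr":[0,0,0],"gripper":0.3},{"xyz":[0.036,0,0.018],"dr":[0,0,0],"gripper":0.3},{"xyz":[0.036,0,0.018],"dr":[0,0,0],"gripper":0.3}]'
python3 - <<'E'
from h import *
o,p,R=st(); print(o['time'],p,R.round(3).tolist(),o['finger_gap'])
im=r.camera('wrist'); print([(np.round(d['position'],3).tolist(),round(d['confidence'],2)) for d in r.recognise('nozzle1','wrist')])
E
```

```text
time: 1.57
tcp_pos: [0.2322, 0.5802, 0.2376]
tool_rot: [-0.549, 0.549, -0.446, 0.446]
contact_force: [-0.1, 0.7, 0.3]
finger_gap: 0.702
time: 2.23
tcp_pos: [0.3501, 0.3673, 0.2416]
tool_rot: [0.511, -0.511, 0.489, -0.489]
contact_force: [1.2, -0.2, -0.1]
finger_gap: 0.699
2.2333 [0.35007132 0.36732477 0.2416269 ] [[0.043, 0.0, 0.999], [-0.999, 0.0, 0.043], [-0.0, -1.0, 0.0]] 0.6994305308887417
[([0.531, 0.33, 0.018], 0.48), ([0.53, 0.26, 0.017], 0.44)]
```

```bash
python3 -m creep '[{"xyz":[0.0352,0,0.0176]},{"xyz":[0.0352,0,0.0176]},{"xyz":[0.0352,0,0.0176]},{"xyz":[0.0352,0,0.0176]},{"xyz":[0.0352,0,0.0176]},{"xyz":[0.0352,0,0.0176]},{"xyz":[0.0352,0,0.0176]},{"xyz":[0.0352,0,0.0176]}]'
python3 -m creep '[{"xyz":[0.0352,0,0.0176]},{"xyz":[0.0352,0,0.0176]},{"xyz":[0.0352,0,0.0176]},{"xyz":[0.0352,0,0.0176]},{"xyz":[0,0,0]},{"xyz":[0,0,0]}]'
python3 - <<'E'
from h import *
o,p,R=st(); print(o['time'],p,R.round(3).tolist(),o['finger_gap'])
im=snap('wrist','c.png',None,1.5); print([(np.round(d['position'],3).tolist(),round(d['confidence'],2)) for d in r.recognise('speed_tip','wrist')])
print(proj('wrist',[.579,-.046,.147])*1.5, proj('wrist',[.5965,.073,.165])*1.5)
E
```

```text
2.3333 [0.35281017 0.36400149 0.24207192] [[0.036, 0.001, 0.999], [-0.999, -0.0, 0.036], [0.0, -1.0, 0.001]] 0.6987130852598573
[]
[592.8557053  697.13533141] [648.62374891 632.34467955]invalid input
invalid input
```

View pics/c.png

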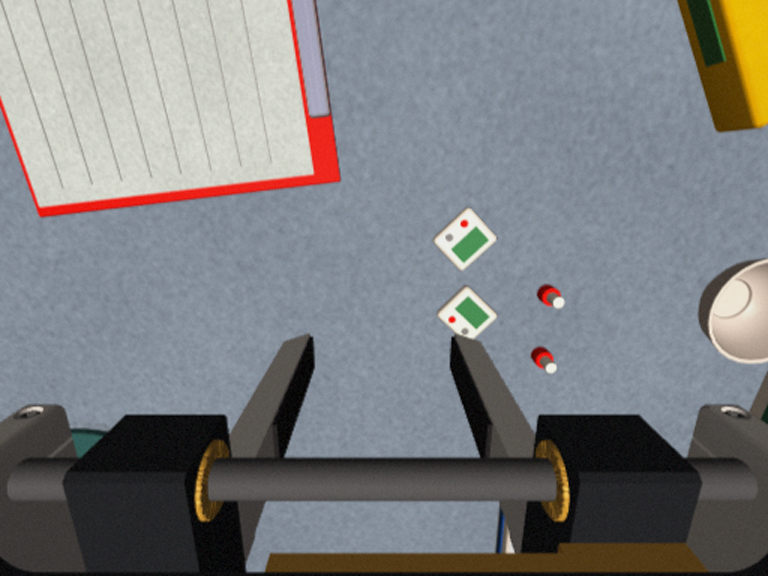

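The wrist view shows both nozzles at (550,297) and (545,360), and no others. The moves were refused because the gripper key is mandatory, so I'll repeat them with it.

```bash
python3 -m creep '[{"xyz":[0.035,0,0.0176],"dr":[0,0,0],"gripper":0.3},{"xyz":[0.035,0,0.0176],"dr":[0,0,0],"gripper":0.3},{"xyz":[0.035,0,0.0176],"dr":[0,0,0],"gripper":0.3},{"xyz":[0.035,0,0.0176],"dr":[0,0,0],"gripper":0.3},{"xyz":[0.035,0,0.0176],"dr":[0,0,0],"gripper":0.3},{"xyz":[0.035,0,0.0176],"dr":[0,0,0],"gripper":0.3},{"xyz":[0.035,0,0.0176],"dr":[0,0,0],"gripper":0.3},{"xyz":[0.035,0,0.0176],"dr":[0,0,0],"gripper":0.3}]' | head -2
python3 -m creep '[{"xyz":[0.035,0,0.0176],"dr":[0,0,0],"gripper":0.3},{"xyz":[0.035,0,0.0176],"dr":[0,0,0],"gripper":0.3},{"xyz":[0.035,0,0.0176],"dr":[0,0,0],"gripper":0.3},{"xyz":[0.033,0,0.0176],"dr":[0,0,0],"gripper":0.3},{"xyz":[0,0,0],"dr":[0,0,0],"gripper":0.3},{"xyz":[0,0,0],"dr":[0,0,0],"gripper":0.3}]'
python3 - <<'E'
from h import *
o,p,R=st(); print(o['time'],p,R.round(3).tolist(),o['finger_gap'])
im=snap('wrist','d.png',None,1.5); print([(np.round(d['position'],3).tolist(),round(d['confidence'],2)) for d in r.recognise('speed_tip','wrist')])
print(proj('wrist',[.579,-.046,.147])*1.5, proj('wrist',[.5965,.073,.165])*1.5)
E
```

```text
time: 3.1
tcp_pos: [0.503, 0.0953, 0.2416]
time: 3.6
tcp_pos: [0.5793, -0.0401, 0.2409]
tool_rot: [-0.51, 0.511, -0.489, 0.49]
contact_force: [-0.5, 1.1, -0.5]
finger_gap: 0.701
3.6 [ 0.5793406  -0.04006127  0.24085387] [[0.042, -0.001, 0.999], [-0.999, -0.001, 0.042], [0.001, -1.0, -0.001]] 0.7005035655187305
[([0.583, -0.045, 0.156], 0.89)]
[381.61708172 304.95708957] [420.63720957 122.75654341]
```

View pics/d.png

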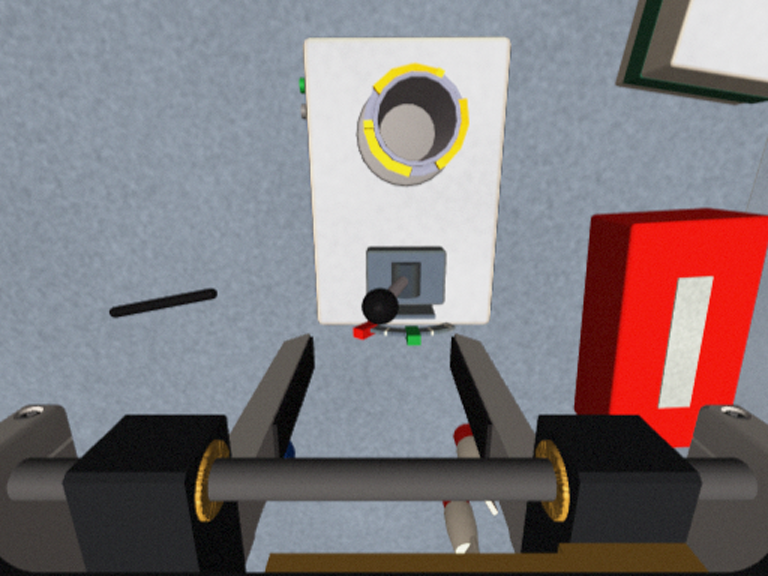

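The wrist view shows the ball at (380,306) and the rim centre at (420,120), both within 2 px of the prediction. The yellow ridges are visible with gaps at the upper right, bottom and left. I'm lowering around the ball.

```bash
python3 -m creep '[{"xyz":[0.001,0.026,0],"dr":[0,0,0],"gripper":0.3},{"xyz":[0.001,0.026,0],"dr":[0,0,0],"gripper":0.3},{"xyz":[0.001,0.026,0],"dr":[0,0,0],"gripper":0.3},{"xyz":[0.001,0.026,0],"dr":[0,0,0],"gripper":0.3},{"xyz":[0,0,0],"dr":[0,0,0],"gripper":0.8},{"xyz":[0,0,0],"dr":[0,0,0],"gripper":0.8},{"xyz":[0,0,0],"dr":[0,0,0],"gripper":0.8},{"xyz":[0,0,0],"dr":[0,0,0],"gripper":0.8}]' 6
python3 -m creep '[{"xyz":[0,0,0],"dr":[0,0,0],"gripper":0.8},{"xyz":[0,0,0],"dr":[0,0,0],"gripper":0.8},{"xyz":[0,0,0],"dr":[0,0,0],"gripper":0.8},{"xyz":[0,0,0],"dr":[0,0,0],"gripper":0.8}]'
```

```text
time: 4.37
tcp_pos: [0.5797, -0.0428, 0.1393]
tool_rot: [0.512, -0.51, 0.488, -0.489]
contact_force: [-0.1, 0.3, 0.1]
finger_gap: 0.452
time: 4.7
tcp_pos: [0.5791, -0.0433, 0.1381]
tool_rot: [0.511, -0.51, 0.489, -0.489]
contact_force: [-2.0, 1.0, 6.5]
finger_gap: 0.271
```

```bash
python3 -m creep '[{"xyz":[0,0.0015,-0.005],"dr":[0,0,0],"gripper":0.8},{"xyz":[0,0.0018,-0.005],"dr":[0,0,0],"gripper":0.8},{"xyz":[0,0.002,-0.005],"dr":[0,0,0],"gripper":0.8},{"xyz":[0,0.0025,-0.005],"dr":[0,0,0],"gripper":0.8},{"xyz":[0,0,0],"dr":[0,0,0],"gripper":0.8},{"xyz":[0,0,0],"dr":[0,0,0],"gripper":0.8}]'
python3 -m creep '[{"xyz":[0,0.002,-0.003],"dr":[0,0,0],"gripper":0.8},{"xyz":[0,0,0],"dr":[0,0,0],"gripper":0.8},{"xyz":[0,0,0],"dr":[0,0,0],"gripper":0.8}]'
python3 -m creep '[{"xyz":[0,0.001,-0.002],"dr":[0,0,0],"gripper":0.8},{"xyz":[0,0,0],"dr":[0,0,0],"gripper":0.8},{"xyz":[0,0,0],"dr":[0,0,0],"gripper":0.8}]'
python3 -m creep '[{"xyz":[0,0.001,-0.002],"dr":[0,0,0],"gripper":0.8},{"xyz":[0,0,0],"dr":[0,0,0],"gripper":0.8},{"xyz":[0,0,0],"dr":[0,0,0],"gripper":0.8}]'
```

```text
time: 5.2
tcp_pos: [0.558, -0.0443, 0.1294]
tool_rot: [-0.51, 0.511, -0.489, 0.489]
contact_force: [-4.0, 0.1, 1.8]
finger_gap: 0.273
time: 5.45
tcp_pos: [0.5557, -0.0444, 0.1276]
tool_rot: [-0.511, 0.511, -0.489, 0.489]
contact_force: [-1.6, 0.1, 1.9]
finger_gap: 0.268
time: 5.7
tcp_pos: [0.5539, -0.0445, 0.1267]
tool_rot: [0.511, -0.511, 0.489, -0.489]
contact_force: [0.7, -1.0, -1.2]
finger_gap: 0.274
time: 5.95
tcp_pos: [0.5519, -0.0446, 0.1257]
tool_rot: [0.511, -0.511, 0.489, -0.489]
contact_force: [3.3, -0.7, -1.3]
finger_gap: 0.274
```

```bash
python3 -m creep '[{"xyz":[0,0.001,-0.002],"dr":[0,0,0],"gripper":0.8},{"xyz":[0,0,0],"dr":[0,0,0],"gripper":0.8},{"xyz":[0,0,0],"dr":[0,0,0],"gripper":0.8}]'
python3 -m creep '[{"xyz":[0,0.001,-0.002],"dr":[0,0,0],"gripper":0.8},{"xyz":[0,0,0],"dr":[0,0,0],"gripper":0.8},{"xyz":[0,0,0],"dr":[0,0,0],"gripper":0.8}]'
python3 - <<'E'
from h import *
o,p,R=st(); print(o['time'],p)
im=snap('wrist','e.png',(100,150,400,384),2.5); print([(np.round(d['position'],3).tolist(),round(d['confidence'],2)) for d in r.recognise('speed_tip','wrist')])
E
```

```text
time: 6.2
tcp_pos: [0.5517, -0.0446, 0.1255]
tool_rot: [0.512, -0.51, 0.488, -0.49]
contact_force: [11.4, -0.1, 2.6]
finger_gap: 0.272
time: 6.45
tcp_pos: [0.5504, -0.0446, 0.1251]
tool_rot: [0.512, -0.51, 0.487, -0.49]
contact_force: [11.9, 0.3, 7.0]
finger_gap: 0.303
6.45 [ 0.55037896 -0.04463654  0.12508452]
[([0.553, -0.044, 0.145], 0.73)]
```

View pics/e.png

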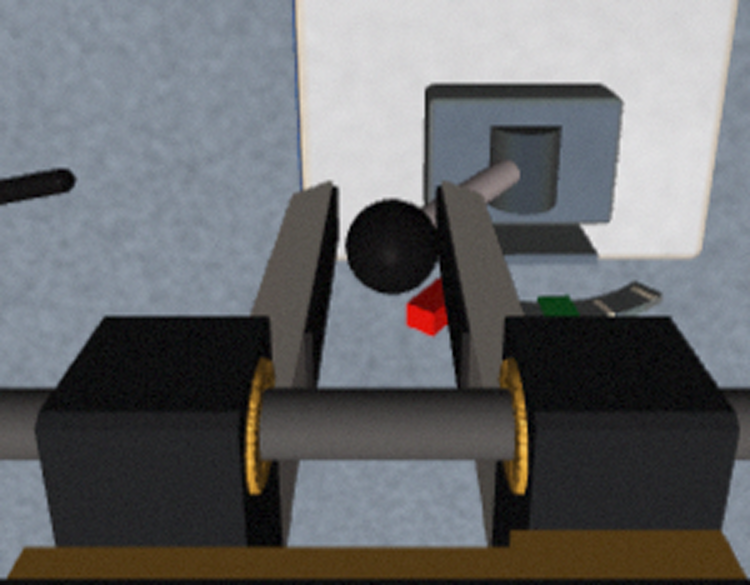

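The lever met its stop at TCP x≈0.552, where the force jumped to 11 N, and the ball sits by the red mark at (390,245). I'm releasing it, lifting, and moving over the near nozzle.

```bash
python3 -m creep '[{"xyz":[0,0,0.001],"dr":[0,0,0],"gripper":0.3},{"xyz":[0,0,0],"dr":[0,0,0],"gripper":0.3},{"xyz":[0,0,0],"dr":[0,0,0],"gripper":0.3},{"xyz":[0,-0.015,0],"dr":[0,0,0],"gripper":0.3},{"xyz":[0,-0.03,0],"dr":[0,0,0],"gripper":0.3},{"xyz":[0,-0.035,0],"dr":[0,0,0],"gripper":0.3},{"xyz":[0,-0.035,0],"dr":[0,0,0],"gripper":0.3},{"xyz":[0,0,0],"dr":[0,0,0],"gripper":0.4}]'|head -2
python3 -m creep '[{"xyz":[-0.037,0,-0.002],"dr":[0,0,0],"gripper":0.5},{"xyz":[-0.037,0,-0.002],"dr":[0,0,0],"gripper":0.5},{"xyz":[-0.037,0,0],"dr":[0,0,0],"gripper":0.5},{"xyz":[-0.037,0,0],"dr":[0,0,0],"gripper":0.5},{"xyz":[-0.037,0,0],"dr":[0,0,0],"gripper":0.5},{"xyz":[-0.037,0,0],"dr":[0,0,0],"gripper":0.5},{"xyz":[-0.037,0,0],"dr":[0,0,0],"gripper":0.5},{"xyz":[-0.037,0,0],"dr":[0,0,0],"gripper":0.5}]' |head -2
python3 -m creep '[{"xyz":[0,0.025,0],"dr":[0,0,0],"gripper":0.5},{"xyz":[0,0.025,0],"dr":[0,0,0],"gripper":0.5},{"xyz":[0,0.025,0],"dr":[0,0,0],"gripper":0.5},{"xyz":[0,0.025,0],"dr":[0,0,0],"gripper":0.5},{"xyz":[0,0,0],"dr":[0,0,0],"gripper":0.5},{"xyz":[0,0,0],"dr":[0,0,0],"gripper":0.5}]'
cat > noz.py <<'E'
from h import *
import sys
o,p,R=st(); print(o['time'],p,o['finger_gap'])
cal=r.calibration('wrist'); im=snap('wrist',sys.argv[1],None,1.5); hsv=cv2.cvtColor(im,cv2.COLOR_RGB2HSV)
for d in r.recognise('nozzle1','wrist'): print('rec',np.round(d['position'],3),round(d['confidence'],2))
for d in r.trace('nozzle1','wrist'):
    m=d['pixels'];red=m&((hsv[...,0]<8)|(hsv[...,0]>172))&(hsv[...,1]>130); wh=m&(hsv[...,1]<70)&(hsv[...,2]>120)
    c=lambda q:np.argwhere(q).mean(0)[::-1]
    if red.sum() and wh.sum():
        X=ray('wrist',c(red),.010,cal);W=ray('wrist',c(wh),.030,cal)
        print(round(d['confidence'],2),red.sum(),wh.sum(),'collar',X.round(4),'stem',W.round(4),'px',c(m).round(),'tool d(x,z) stem',(R.T@(W-p)).round(4))
E
python3 noz.py f.png
```

```text
time: 7.22
tcp_pos: [0.5506, -0.0453, 0.2443]
time: 7.88
tcp_pos: [0.5311, 0.2525, 0.2383]
time: 8.38
tcp_pos: [0.5313, 0.2503, 0.1381]
tool_rot: [-0.51, 0.512, -0.489, 0.489]
contact_force: [0.3, 0.6, 0.7]
finger_gap: 0.497
8.3833 [0.53134167 0.2503361  0.1381199 ] 0.4972902703790586
rec [0.53  0.324 0.016] 0.82
rec [0.534 0.256 0.013] 0.75
0.85 139 96 collar [0.5359 0.2561 0.01  ] stem [0.5362 0.2518 0.03  ] px [259. 186.] tool d(x,z) stem [-0.0014  0.1081  0.0052]
0.71 147 103 collar [0.5324 0.3256 0.01  ] stem [0.5325 0.3256 0.03  ] px [259. 121.] tool d(x,z) stem [-0.0753  0.108   0.0046]
```

View pics/f.png

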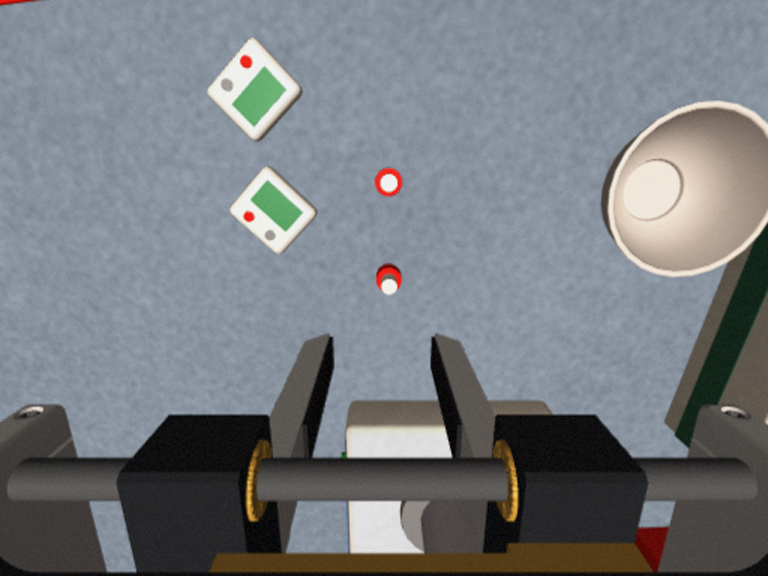

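The view shows nozzle stems at (388,285) and (389,182), upright. I'm grasping the near one.

```bash
python3 -m creep '[{"xyz":[-0.0035,0.024,0.005],"dr":[0,0,0],"gripper":0.6},{"xyz":[0,0.024,0],"dr":[0,0,0],"gripper":0.6},{"xyz":[0,0.024,0],"dr":[0,0,0],"gripper":0.6},{"xyz":[0,0.024,0],"dr":[0,0,0],"gripper":0.6},{"xyz":[0,0.023,0],"dr":[0,0,0],"gripper":0.6},{"xyz":[0,0,0],"dr":[0,0,0],"gripper":0.6},{"xyz":[0,0,0],"dr":[0,0,0],"gripper":1},{"xyz":[0,0,0],"dr":[0,0,0],"gripper":1}]' 15
python3 -m creep '[{"xyz":[0,0,0],"dr":[0,0,0],"gripper":1},{"xyz":[0,0,0],"dr":[0,0,0],"gripper":1},{"xyz":[0,0,0],"dr":[0,0,0],"gripper":1},{"xyz":[0,0,0],"dr":[0,0,0],"gripper":1},{"xyz":[0,0,0],"dr":[0,0,0],"gripper":1},{"xyz":[0,-0.02,0],"dr":[0,0,0],"gripper":1},{"xyz":[0,-0.03,0],"dr":[0,0,0],"gripper":1},{"xyz":[0,-0.03,0],"dr":[0,0,0],"gripper":1}]'
```

```text
time: 9.2
tcp_pos: [0.5379, 0.255, 0.0216]
tool_rot: [0.511, -0.51, 0.489, -0.489]
contact_force: [0.2, 0.7, 0.3]
finger_gap: 0.292
time: 9.87
tcp_pos: [0.5365, 0.2542, 0.1006]
tool_rot: [-0.51, 0.511, -0.489, 0.489]
contact_force: [0.3, -0.0, 0.1]
finger_gap: 0.119
```

```bash
python3 -m creep '[{"xyz":[0,-0.039,0],"dr":[0,0,0],"gripper":1},{"xyz":[0,-0.039,0],"dr":[0,0,0],"gripper":1},{"xyz":[0,-0.039,0],"dr":[0,0,0],"gripper":1},{"xyz":[0.036,0,0.0104],"dr":[0,0,0],"gripper":1},{"xyz":[0.036,0,0.0104],"dr":[0,0,0],"gripper":1},{"xyz":[0.036,0,0.0104],"dr":[0,0,0],"gripper":1},{"xyz":[0.036,0,0.0104],"dr":[0,0,0],"gripper":1},{"xyz":[0.036,0,0.0104],"dr":[0,0,0],"gripper":1}]'
python3 -m creep '[{"xyz":[0,0,0],"dr":[0,0,0],"gripper":1},{"xyz":[0,0,0],"dr":[0,0,0],"gripper":1}]'
python3 noz.py g.png
python3 - <<'E'
from h import *
print(proj('wrist',[.5965,.075,.165])*1.5)
E
```

```text
time: 10.53
tcp_pos: [0.5969, 0.0754, 0.2174]
tool_rot: [0.511, -0.51, 0.489, -0.489]
contact_force: [0.5, -0.1, -0.0]
finger_gap: 0.12
time: 10.7
tcp_pos: [0.597, 0.0746, 0.2172]
tool_rot: [0.51, -0.51, 0.49, -0.49]
contact_force: [-0.5, 0.2, -0.1]
finger_gap: 0.116
10.7 [0.59702786 0.07459091 0.21719911] 0.11592038035655094
rec [0.596 0.076 0.218] 0.58
0.91 246 211 collar [ 0.6001 -0.0027  0.01  ] stem [ 0.601  -0.0301  0.03  ] px [255. 232.] tool d(x,z) stem [ 0.1047  0.1872 -0.0003]
[381.54604228 319.55824214]
```

View pics/g.png

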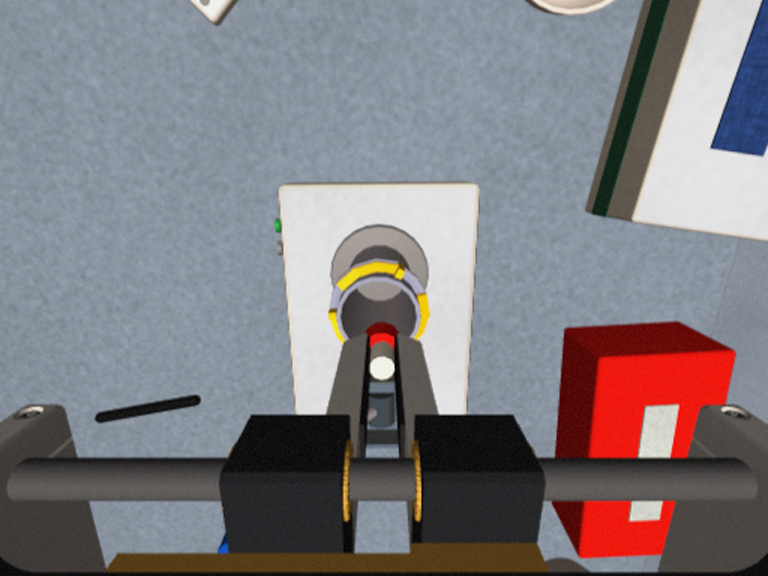

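The nozzle is held at (380,340) over the mouth. I'm lowering to the rim, releasing, and going to the second nozzle.

```bash
python3 -m creep '[{"xyz":[0,0.021,0],"dr":[0,0,0],"gripper":1},{"xyz":[0,0.021,0],"dr":[0,0,0],"gripper":1},{"xyz":[0,0,0],"dr":[0,0,0],"gripper":1},{"xyz":[0,0,0],"dr":[0,0,0],"gripper":0.65},{"xyz":[0,0,0],"dr":[0,0,0],"gripper":0.65},{"xyz":[0,0,0],"dr":[0,0,0],"gripper":0.65},{"xyz":[0,0,0],"dr":[0,0,0],"gripper":0.65},{"xyz":[0,-0.03,0],"dr":[0,0,0],"gripper":0.65}]'
python3 -m creep '[{"xyz":[0,-0.02,0],"dr":[0,0,0],"gripper":0.6},{"xyz":[-0.0362,0,-0.0076],"dr":[0,0,0],"gripper":0.6},{"xyz":[-0.0362,0,-0.0076],"dr":[0,0,0],"gripper":0.6},{"xyz":[-0.0362,0,-0.0076],"dr":[0,0,0],"gripper":0.6},{"xyz":[-0.0362,0,-0.0076],"dr":[0,0,0],"gripper":0.6},{"xyz":[-0.0362,0.02,-0.0076],"dr":[0,0,0],"gripper":0.6},{"xyz":[-0.0362,0.03,-0.0076],"dr":[0,0,0],"gripper":0.6},{"xyz":[-0.0362,0.03,-0.0076],"dr":[0,0,0],"gripper":0.6}]'
python3 -m creep '[{"xyz":[0,0,0],"dr":[0,0,0],"gripper":0.6},{"xyz":[0,0,0],"dr":[0,0,0],"gripper":0.6}]' >/dev/null
python3 noz.py g2.png
```

```text
time: 11.52
tcp_pos: [0.5946, 0.0772, 0.2014]
tool_rot: [-0.509, 0.513, -0.49, 0.488]
contact_force: [-0.8, -0.3, -0.4]
finger_gap: 0.35
time: 12.18
tcp_pos: [0.5346, 0.3209, 0.1527]
tool_rot: [0.512, -0.51, 0.489, -0.489]
contact_force: [0.7, 0.1, 0.0]
finger_gap: 0.403
12.35 [0.53356882 0.32011858 0.15133633] 0.40008747400448097
rec [0.532 0.33  0.016] 0.61
0.83 129 87 collar [0.5321 0.3282 0.01  ] stem [0.5323 0.3257 0.03  ] px [254. 180.] tool d(x,z) stem [-0.0058  0.1213 -0.0008]
```

```bash
python3 -m creep '[{"xyz":[-0.0068,0.026,-0.0007],"dr":[0,0,0],"gripper":0.6},{"xyz":[0,0.026,0],"dr":[0,0,0],"gripper":0.6},{"xyz":[0,0.026,0],"dr":[0,0,0],"gripper":0.6},{"xyz":[0,0.026,0],"dr":[0,0,0],"gripper":0.6},{"xyz":[0,0.027,0],"dr":[0,0,0],"gripper":0.6},{"xyz":[0,0,0],"dr":[0,0,0],"gripper":0.6},{"xyz":[0,0,0],"dr":[0,0,0],"gripper":1},{"xyz":[0,0,0],"dr":[0,0,0],"gripper":1}]' 15
python3 -m creep '[{"xyz":[0,0,0],"dr":[0,0,0],"gripper":1},{"xyz":[0,0,0],"dr":[0,0,0],"gripper":1},{"xyz":[0,0,0],"dr":[0,0,0],"gripper":1},{"xyz":[0,0,0],"dr":[0,0,0],"gripper":1},{"xyz":[0,0,0],"dr":[0,0,0],"gripper":1},{"xyz":[0,-0.03,0],"dr":[0,0,0],"gripper":1},{"xyz":[0,-0.04,0],"dr":[0,0,0],"gripper":1},{"xyz":[0,-0.04,0],"dr":[0,0,0],"gripper":1}]'
python3 -m creep '[{"xyz":[0,-0.04,0],"dr":[0,0,0],"gripper":1},{"xyz":[0,-0.04,0],"dr":[0,0,0],"gripper":1},{"xyz":[0,0,0],"dr":[0,0,0],"gripper":1}]'
```

```text
time: 13.17
tcp_pos: [0.5353, 0.3252, 0.0234]
tool_rot: [0.511, -0.51, 0.489, -0.49]
contact_force: [0.5, 0.5, 0.2]
finger_gap: 0.293
time: 13.83
tcp_pos: [0.5334, 0.3249, 0.1326]
tool_rot: [-0.51, 0.511, -0.489, 0.489]
contact_force: [-0.2, 0.9, -0.5]
finger_gap: 0.12
time: 14.08
tcp_pos: [0.5367, 0.3266, 0.2197]
tool_rot: [0.514, -0.507, 0.489, -0.49]
contact_force: [0.4, -0.3, 0.9]
finger_gap: 0.127
```

```bash
python3 -m creep '[{"xyz":[0.0362,0,0.0075],"dr":[0,0,0],"gripper":1},{"xyz":[0.0362,0,0.0075],"dr":[0,0,0],"gripper":1},{"xyz":[0.0362,0,0.0075],"dr":[0,0,0],"gripper":1},{"xyz":[0.0362,0,0.0075],"dr":[0,0,0],"gripper":1},{"xyz":[0.0362,0,0.0075],"dr":[0,0,0],"gripper":1},{"xyz":[0.0362,0,0.0075],"dr":[0,0,0],"gripper":1},{"xyz":[0.0362,0,0.0075],"dr":[0,0,0],"gripper":1},{"xyz":[0,0,0],"dr":[0,0,0],"gripper":1}]'
python3 -m creep '[{"xyz":[0,0,0],"dr":[0,0,0],"gripper":1},{"xyz":[0,0.021,0],"dr":[0,0,0],"gripper":1},{"xyz":[0,0.021,0],"dr":[0,0,0],"gripper":1},{"xyz":[0,0,0],"dr":[0,0,0],"gripper":1},{"xyz":[0,0,0],"dr":[0,0,0],"gripper":0.65},{"xyz":[0,0,0],"dr":[0,0,0],"gripper":0.65},{"xyz":[0,0,0],"dr":[0,0,0],"gripper":0.65},{"xyz":[0,0,0],"dr":[0,0,0],"gripper":0.65}]'
python3 -m creep '[{"xyz":[0,-0.03,0],"dr":[0,0,0],"gripper":0.6},{"xyz":[0.03,-0.03,0],"dr":[0,0,0],"gripper":0.6},{"xyz":[0.04,-0.01,0],"dr":[0,0,0],"gripper":0.6},{"xyz":[0.02,0,0],"dr":[0,0,0],"gripper":0.6},{"xyz":[0,0,0],"dr":[0,0,0],"gripper":0.6},{"xyz":[0,0,0],"dr":[0,0,0],"gripper":0.6}]'
python3 - <<'E'
from h import *
o,p,R=st();print(p,R.round(4).tolist())
cal=r.calibration('wrist');np.save('calh.npy',cal,allow_pickle=True)
im=snap('wrist','h.png',(130,0,390,200),3);cv2.imwrite('pics/h_full.png',im[:,:,::-1])
for c in('scene','side'):
  r.camera(c);print(c,[(np.round(d['position'],3).tolist(),round(d['confidence'],2)) for d in r.recognise('nozzle1',c)])
print('rim px',proj('wrist',[.5965,.075,.165],cal))
E
```

```text
time: 14.75
tcp_pos: [0.5984, 0.0663, 0.2121]
tool_rot: [-0.508, 0.509, -0.49, 0.492]
contact_force: [-0.7, -1.3, 0.0]
finger_gap: 0.123
time: 15.42
tcp_pos: [0.5977, 0.0748, 0.1704]
tool_rot: [0.511, -0.51, 0.489, -0.489]
contact_force: [0.4, -0.3, -0.1]
finger_gap: 0.343
time: 15.92
tcp_pos: [0.6013, -0.0161, 0.2397]
tool_rot: [0.511, -0.51, 0.489, -0.49]
contact_force: [0.0, 0.4, -0.1]
finger_gap: 0.398
[ 0.60133056 -0.01607298  0.23965025] [[0.0411, 0.0012, 0.9992], [-0.9992, 0.0001, 0.0411], [-0.0001, -1.0, 0.0012]]
scene []
side [([0.448, -0.312, 0.025], 0.42)]
rim px [253.00943161 104.16942738]
```

View pics/h.png

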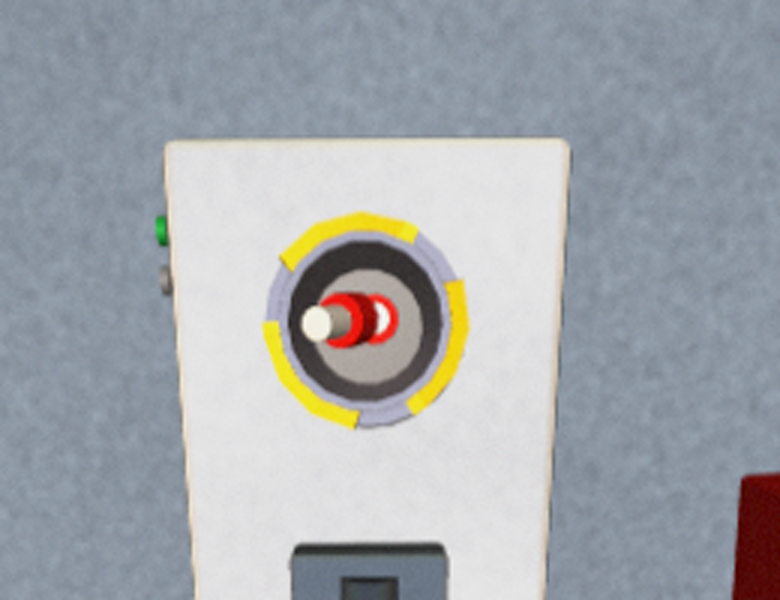

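Both nozzles are inside the canister, at (345,320) in the crop, and neither fixed camera finds one outside (the side camera's hit at 0.42 is the lid). The thread notches are centred at about 41°, 163° and 281° in the washer frame. Next I'll look at the lid.

```bash
python3 -m creep '[{"xyz":[0.034,0,-0.0203],"dr":[0,0,0],"gripper":0.6},{"xyz":[0.034,0,-0.0203],"dr":[0,0,0],"gripper":0.6},{"xyz":[0.034,0,-0.0203],"dr":[0,0,0],"gripper":0.6},{"xyz":[0.034,0,-0.0203],"dr":[0,0,0],"gripper":0.6},{"xyz":[0.034,0,-0.0203],"dr":[0,0,0],"gripper":0.6},{"xyz":[0.034,0,-0.0203],"dr":[0,0,0],"gripper":0.6},{"xyz":[0.034,0,-0.0203],"dr":[0,0,0],"gripper":0.6},{"xyz":[0.034,0,-0.0203],"dr":[0,0,0],"gripper":0.6}]'|head -2
python3 -m creep '[{"xyz":[0,0,0],"dr":[0,0,0],"gripper":0.4},{"xyz":[0,0,0],"dr":[0,0,0],"gripper":0.4},{"xyz":[0,0,0],"dr":[0,0,0],"gripper":0.4}]' | head -2
cat > lid.py <<'E'
from h import *
import sys
o,p,R=st();print(o['time'],p,o['finger_gap'],o['contact_force'])
cal=r.calibration('wrist'); im=snap('wrist',sys.argv[1],None,1.5)
for d in r.recognise('lid','wrist'): print('rec',np.round(d['position'],3),round(d['confidence'],2))
hsv=cv2.cvtColor(im,cv2.COLOR_RGB2HSV)
d=r.trace('lid','wrist')[0]; m=d['pixels']; top=float(sys.argv[2]) if len(sys.argv)>2 else 0
wh=(m&(hsv[...,1]<70)&(hsv[...,2]>110)).astype(np.uint8)
c=cv2.findContours(wh,cv2.RETR_EXTERNAL,cv2.CHAIN_APPROX_NONE)[0]; c=max(c,key=cv2.contourArea)
box=cv2.boxPoints(cv2.minAreaRect(c)); W=np.array([ray('wrist',q,top+.062,cal) for q in box])
e=[W[1]-W[0],W[2]-W[1]]; L=max(e,key=np.linalg.norm); print('box px',box.round().tolist(),'sizes',[round(np.linalg.norm(k),4) for k in e],'ctr',W.mean(0).round(4),'bar yaw',np.degrees(np.arctan2(L[1],L[0])))
print('tool d',(R.T@(W.mean(0)-p)).round(4),'zt yaw',np.degrees(np.arctan2(R[1,2],R[0,2])))
E
python3 lid.py i.png
```

```text
time: 16.83
tcp_pos: [0.4499, -0.2945, 0.239]
time: 17.08
tcp_pos: [0.4512, -0.2929, 0.2387]
17.0833 [ 0.4512019  -0.29292463  0.2387336 ] 0.5720941262591958 [ 0.53576755 -0.56796928  0.60743456]
rec [ 0.449 -0.291  0.026] 0.61
rec [ 0.594 -0.096  0.049] 0.39
box px [[243.0, 157.0], [254.0, 155.0], [261.0, 197.0], [249.0, 199.0]] sizes [np.float64(0.0158), np.float64(0.0595)] ctr [ 0.4479 -0.2926  0.062 ] bar yaw -78.35746774051809
tool d [-0.0004  0.1767 -0.0032] zt yaw 2.527991980312393
```

View pics/i.png

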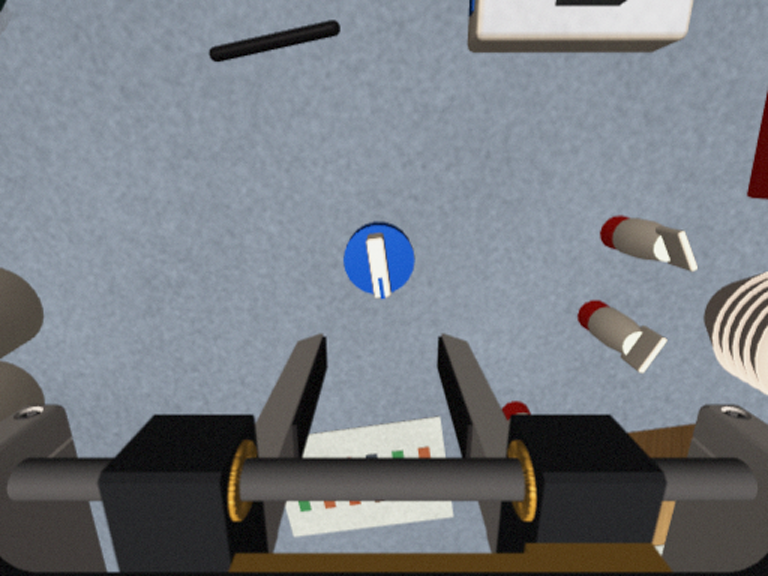

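The lid is at (378,260). Its bar runs at about -78.5°, with a blue stripe at the -y end. I'll align the jaws, descend and re-measure.

```bash
python3 -m creep '[{"xyz":[0,0.02,-0.003],"dr":[0,-3,0],"gripper":0.4},{"xyz":[0,0.03,0],"dr":[0,-3,0],"gripper":0.4},{"xyz":[0,0.03,0],"dr":[0,-3,0],"gripper":0.4},{"xyz":[0,0.02,0],"dr":[0,0,0],"gripper":0.4},{"xyz":[0,0,0],"dr":[0,0,0],"gripper":0.4},{"xyz":[0,0,0],"dr":[0,0,0],"gripper":0.4}]'|head -2
cat >> lid.py <<'E'
b=(m&(hsv[...,0]>95)&(hsv[...,0]<130)&(hsv[...,1]>100))
ys,xs=np.where(m)
hull=cv2.convexHull(np.argwhere(b)[:,::-1].astype(np.int32)).astype(float)[:,0]
P=np.array([ray('wrist',q,top+.028,cal)[:2] for q in hull])
(cx,cy),rad=cv2.minEnclosingCircle(P.astype(np.float32)*1000); print('cap circle mm',cx,cy,rad)
E
python3 lid.py i2.png
```

```text
time: 17.73
tcp_pos: [0.4478, -0.2933, 0.1388]
17.7333 [ 0.44781914 -0.29325825  0.13880236] 0.6038958317827219 [ 0.7240198  -0.49144163  0.96540296]
rec [ 0.447 -0.291  0.028] 0.64
box px [[246.0, 170.0], [262.0, 170.0], [262.0, 227.0], [246.0, 227.0]] sizes [np.float64(0.0154), np.float64(0.0593)] ctr [ 0.447  -0.2917  0.062 ] bar yaw -78.07827688804963
tool d [-0.0016  0.0768 -0.0004] zt yaw 11.51068355839394
cap circle mm 448.3364562988281 -296.3106994628906 39.84374237060547
```

Run:
```python
import cv2
i=cv2.imread('pics/i2.png');cv2.imwrite('pics/i3.png',cv2.resize(i[200:480,200:560],None,fx=2,fy=2))
```

```text
(no output)
```

View pics/i3.png

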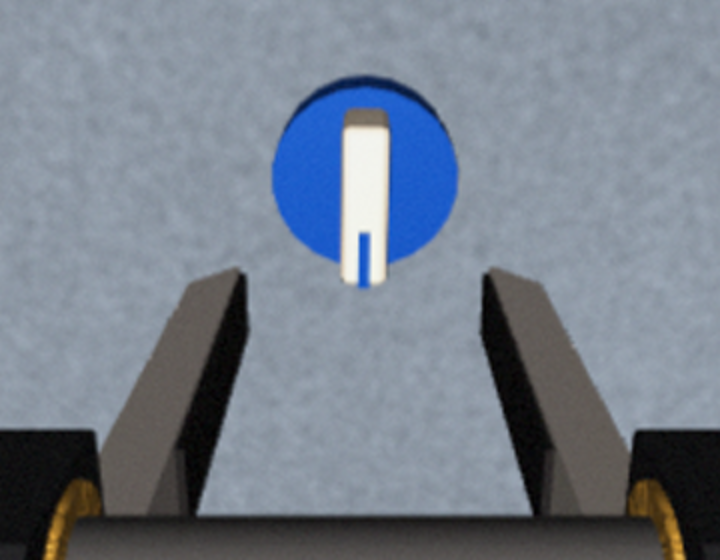

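Run:
```python
from h import *
o,p,R=st()
a=ray('wrist',(254.5,175.3),.062);b=ray('wrist',(254.5,228.3),.062);print(a,b,np.linalg.norm(a-b),(a+b)/2)
for q in((255,192),(255,191)):
  c=ray('wrist',q,.028);print('cap',c,R.T@(c-p))
print('bar',R.T@((a+b)/2-p))
```

```text
[ 0.44374233 -0.26887854  0.062     ] [ 0.4548452  -0.32367134  0.062     ] 0.05590638711782156 [ 0.44929376 -0.29627494  0.062     ]
cap [ 0.44967372 -0.29513331  0.028     ] [0.00121226 0.11232116 0.00061394]
cap [ 0.44944152 -0.29399053  0.028     ] [4.61300576e-05 1.12319803e-01 6.14236608e-04]
bar [2.29479326e-03 7.83214534e-02 7.01208048e-05]
```

```bash
python3 -m creep '[{"xyz":[0.0018,0.025,0],"dr":[0,0,0],"gripper":0.6},{"xyz":[0,0.027,0],"dr":[0,0,0],"gripper":0.6},{"xyz":[0,0.027,0],"dr":[0,0,0],"gripper":0.6},{"xyz":[0,0.027,0],"dr":[0,0,0],"gripper":0.6},{"xyz":[0,0,0],"dr":[0,0,0],"gripper":0.6},{"xyz":[0,0,0],"dr":[0,0,0],"gripper":1},{"xyz":[0,0,0],"dr":[0,0,0],"gripper":1},{"xyz":[0,0,0],"dr":[0,0,0],"gripper":1}]' 30
python3 -m creep '[{"xyz":[0,0,0],"dr":[0,0,0],"gripper":1},{"xyz":[0,0,0],"dr":[0,0,0],"gripper":1},{"xyz":[0,0,0],"dr":[0,0,0],"gripper":1},{"xyz":[0,-0.02,0],"dr":[0,0,0],"gripper":1},{"xyz":[0,-0.03,0],"dr":[0,0,0],"gripper":1},{"xyz":[0,-0.04,0],"dr":[0,0,0],"gripper":1},{"xyz":[0,-0.04,0],"dr":[0,0,0],"gripper":1},{"xyz":[0,-0.04,0],"dr":[0,0,0],"gripper":1}]'
python3 -m creep '[{"xyz":[0,-0.03,0],"dr":[0,6,0],"gripper":1},{"xyz":[0,0,0],"dr":[0,6,0],"gripper":1},{"xyz":[0,0,0],"dr":[0,6,0],"gripper":1},{"xyz":[0,0,0],"dr":[0,6,0],"gripper":1},{"xyz":[0,0,0],"dr":[0,6,0],"gripper":1},{"xyz":[0,0,0],"dr":[0,0,0],"gripper":1}]'
```

```text
time: 18.55
tcp_pos: [0.4492, -0.2961, 0.0349]
tool_rot: [0.548, -0.547, 0.446, -0.448]
contact_force: [-0.2, 0.9, 0.9]
finger_gap: 0.226
time: 19.22
tcp_pos: [0.4476, -0.2957, 0.2055]
tool_rot: [0.547, -0.547, 0.447, -0.448]
contact_force: [0.8, 0.4, -1.5]
finger_gap: 0.167
time: 19.72
tcp_pos: [0.4481, -0.2955, 0.2336]
tool_rot: [-0.412, 0.411, -0.575, 0.575]
contact_force: [-0.3, -1.0, -1.0]
finger_gap: 0.167
```

```bash
python3 -m creep '[{"xyz":[-0.0398,0,0.0023],"dr":[0,0,0],"gripper":1},{"xyz":[-0.0398,0,0.0023],"dr":[0,0,0],"gripper":1},{"xyz":[-0.0398,0,0.0023],"dr":[0,0,0],"gripper":1},{"xyz":[-0.0398,0,0.0023],"dr":[0,0,0],"gripper":1},{"xyz":[-0.0398,0,0.0023],"dr":[0,0,0],"gripper":1},{"xyz":[-0.0398,0,0.0023],"dr":[0,0,0],"gripper":1},{"xyz":[-0.0398,0,0.0023],"dr":[0,0,0],"gripper":1},{"xyz":[-0.0398,0,0.0023],"dr":[0,0,0],"gripper":1}]'|head -2
python3 -m creep '[{"xyz":[-0.0398,0,0.0023],"dr":[0,0,0],"gripper":1},{"xyz":[-0.0398,0,0.0023],"dr":[0,0,0],"gripper":1},{"xyz":[0,0,0],"dr":[0,0,0],"gripper":1},{"xyz":[0,0,0],"dr":[0,0,0],"gripper":1}]'
python3 - <<'E'
from h import *
o,p,R=st();print(p,'zt yaw',np.degrees(np.arctan2(R[1,2],R[0,2])))
# refine canister centre from earlier clear wrist picture: rim/ridge ring
cal=np.load('calh.npy',allow_pickle=True).item()
for q in((366,320),(366,318)): print('ridge ctr',ray('wrist',(130+q[0]/3,q[1]/3),.158,cal))
print('inner rim', ray('wrist',(130+365/3,318/3),.165,cal))
a=cv2.imread('pics/h_full.png');hsv=cv2.cvtColor(a,cv2.COLOR_BGR2HSV)
m=cv2.inRange(hsv,(20,150,120),(35,255,255));m[150:]=0
pts=np.argwhere(m)[:,::-1].astype(np.float32)
P=np.array([ray('wrist',q,.157,cal)[:2] for q in pts])*1000
print(cv2.minEnclosingCircle(P.astype(np.float32)))
g=R.T@(np.array([.5965,.075,.2])-p);print(g)
E
```

```text
time: 20.38
tcp_pos: [0.567, 0.0025, 0.2336]
time: 20.72
tcp_pos: [0.5965, 0.0768, 0.2328]
tool_rot: [-0.415, 0.415, -0.572, 0.572]
contact_force: [-0.5, -1.6, -1.5]
finger_gap: 0.164
[0.59646074 0.07677508 0.23276044] zt yaw -18.102250086589642
ridge ctr [0.59561998 0.0729858  0.158     ]
ridge ctr [0.59559807 0.07356616 0.158     ]
inner rim [0.59536547 0.07340515 0.165     ]
((594.7421875, 72.30267333984375), 31.646034240722656)
[0.00166256 0.03276103 0.00059182]
```

Ring fit gives a radius of 31.6 mm, as specified, and the canister axis at about (0.5957, 0.0733). I'm lowering the lid gently.

```bash
python3 -m creep '[{"xyz":[0.0036,0.015,0.0003],"dr":[0,0,0],"gripper":1},{"xyz":[0,0.015,0],"dr":[0,0,0],"gripper":1},{"xyz":[0,0.005,0],"dr":[0,0,0],"gripper":1},{"xyz":[0,0,0],"dr":[0,0,0],"gripper":1},{"xyz":[0,0,0],"dr":[0,0,0],"gripper":1}]'
python3 -m creep '[{"xyz":[0,0.002,0],"dr":[0,0,0],"gripper":1},{"xyz":[0,0.002,0],"dr":[0,0,0],"gripper":1},{"xyz":[0,0,0],"dr":[0,0,0],"gripper":1}]'
python3 -m creep '[{"xyz":[0,0.002,0],"dr":[0,0,0],"gripper":1},{"xyz":[0,0,0],"dr":[0,0,0],"gripper":1},{"xyz":[0,0,0],"dr":[0,0,0],"gripper":1}]'
```

```text
time: 21.13
tcp_pos: [0.5955, 0.0704, 0.1985]
tool_rot: [-0.413, 0.413, -0.574, 0.574]
contact_force: [0.7, -0.3, -0.7]
finger_gap: 0.163
time: 21.38
tcp_pos: [0.5955, 0.071, 0.1939]
tool_rot: [-0.413, 0.413, -0.574, 0.574]
contact_force: [0.0, 0.4, -1.4]
finger_gap: 0.166
time: 21.63
tcp_pos: [0.5956, 0.071, 0.192]
tool_rot: [-0.413, 0.413, -0.574, 0.574]
contact_force: [0.8, -0.5, 0.4]
finger_gap: 0.17
```

```bash
python3 -m creep '[{"xyz":[-0.0019,0,-0.0006],"dr":[0,0,0],"gripper":1},{"xyz":[0,0.001,0],"dr":[0,0,0],"gripper":1},{"xyz":[0,0,0],"dr":[0,0,0],"gripper":1},{"xyz":[0,0,0],"dr":[0,0,0],"gripper":1}]'
python3 -m creep '[{"xyz":[0,0.0015,0],"dr":[0,0,0],"gripper":1},{"xyz":[0,0,0],"dr":[0,0,0],"gripper":1},{"xyz":[0,0,0],"dr":[0,0,0],"gripper":1}]'
python3 -m creep '[{"xyz":[0,0.0015,0],"dr":[0,0,0],"gripper":1},{"xyz":[0,0,0],"dr":[0,0,0],"gripper":1},{"xyz":[0,0,0],"dr":[0,0,0],"gripper":1}]'
```

```text
time: 21.97
tcp_pos: [0.5956, 0.0727, 0.1916]
tool_rot: [-0.413, 0.413, -0.574, 0.574]
contact_force: [-5.2, -2.0, 10.7]
finger_gap: 0.17
time: 22.22
tcp_pos: [0.5959, 0.0729, 0.191]
tool_rot: [-0.413, 0.412, -0.574, 0.574]
contact_force: [-8.8, -0.3, 25.2]
finger_gap: 0.167
time: 22.47
tcp_pos: [0.5961, 0.0733, 0.1902]
tool_rot: [0.414, -0.412, 0.574, -0.574]
contact_force: [-12.1, 0.1, 34.7]
finger_gap: 0.169
```

```bash
python3 -m creep '[{"xyz":[0,-0.003,0],"dr":[0,0,0],"gripper":0.9},{"xyz":[0,0,0],"dr":[0,0,0],"gripper":0.8},{"xyz":[0,0,0],"dr":[0,0,0],"gripper":0.8},{"xyz":[0,0,0],"dr":[0,0,0],"gripper":0.8},{"xyz":[0,0,0],"dr":[0,0,0],"gripper":0.8}]'
python3 lid.py j.png 0.157
python3 - <<'E'
import cv2
i=cv2.imread('pics/j.png');cv2.imwrite('pics/j3.png',cv2.resize(i[170:450,200:560],None,fx=2,fy=2))
E
```

```text
time: 22.88
tcp_pos: [0.5953, 0.0731, 0.1905]
tool_rot: [0.413, -0.413, 0.574, -0.574]
contact_force: [0.2, -0.1, 0.1]
finger_gap: 0.203
22.8833 [0.59530611 0.07306579 0.19049465] 0.20255529420277404 [ 0.23403541 -0.08028226  0.14427038]
rec [0.599 0.085 0.186] 0.56
box px [[240.0, 208.0], [267.0, 208.0], [267.0, 291.0], [240.0, 291.0]] sizes [np.float64(0.0159), np.float64(0.0572)] ctr [0.5955 0.0748 0.219 ] bar yaw -107.79406653217158
tool d [-0.0017 -0.0285 -0.0004] zt yaw -18.511229129436032
cap circle mm 593.98779296875 67.30413055419922 47.132694244384766
```

View pics/j3.png

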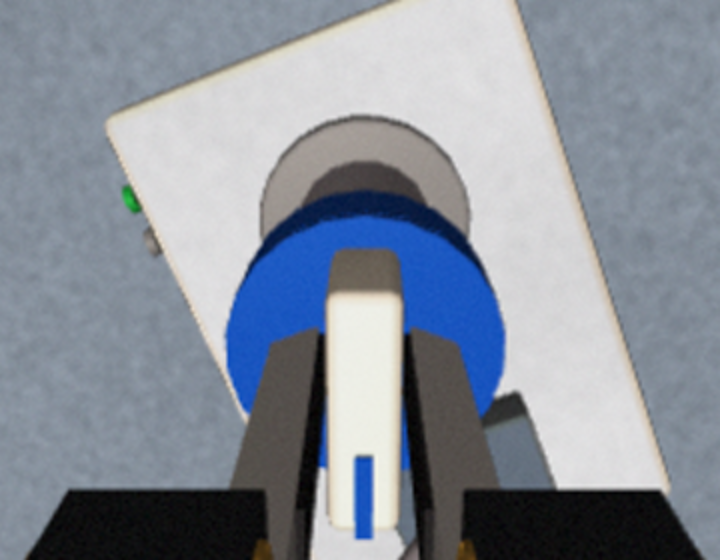

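The lid sits level on the neck with its bar between the fingers and the stripe at (364,495). I'm turning it counter-clockwise with loose fingers.

```bash
cat > chk.py <<'E'
from h import *
o,p,R=st();print('t',round(o['time'],2),'tcp',p.round(4),'zt',round(np.degrees(np.arctan2(R[1,2],R[0,2])),1),'gap mm',round(o['finger_gap']*94,1),'F',np.round(o['contact_force'],1),'Tz',round(o['torque'][2],3))
res=[]
for c in('scene','side'):
    im=r.camera(c); hsv=cv2.cvtColor(im,cv2.COLOR_RGB2HSV); m=cv2.inRange(hsv,(100,110,40),(128,255,255))
    q=proj(c,[.5957,.0735,.17]).astype(int); w=np.zeros_like(m); w[q[1]-22:q[1]+22,q[0]-22:q[0]+22]=1; m=m*w
    ys,xs=np.where(m>0); 
    if len(ys): res.append((c,len(ys),np.round([xs.mean(),ys.mean(),ys.min(),ys.max()],1).tolist()))
print(res)
E
python3 chk.py
python3 -m creep '[{"xyz":[0,0,0],"dr":[0,-3,0],"gripper":0.81},{"xyz":[0,0,0],"dr":[0,-3,0],"gripper":0.81},{"xyz":[0,0,0],"dr":[0,-3,0],"gripper":0.81},{"xyz":[0,0,0],"dr":[0,-3,0],"gripper":0.81},{"xyz":[0,0,0],"dr":[0,0,0],"gripper":0.81},{"xyz":[0,0,0],"dr":[0,0,0],"gripper":0.81}]' >/dev/null
python3 chk.py
python3 -m creep '[{"xyz":[0,0,0],"dr":[0,-3,0],"gripper":0.81},{"xyz":[0,0,0],"dr":[0,-3,0],"gripper":0.81},{"xyz":[0,0,0],"dr":[0,-3,0],"gripper":0.81},{"xyz":[0,0,0],"dr":[0,0,0],"gripper":0.81},{"xyz":[0,0,0],"dr":[0,0,0],"gripper":0.81}]' >/dev/null
python3 chk.py
python3 -m creep '[{"xyz":[0,0,0],"dr":[0,-3,0],"gripper":0.81},{"xyz":[0,0,0],"dr":[0,-3,0],"gripper":0.81},{"xyz":[0,0,0],"dr":[0,0,0],"gripper":0.81},{"xyz":[0,0,0],"dr":[0,0,0],"gripper":0.81}]' >/dev/null
python3 chk.py
python3 -m creep '[{"xyz":[0,0,0],"dr":[0,-3,0],"gripper":0.81},{"xyz":[0,0,0],"dr":[0,-3,0],"gripper":0.81},{"xyz":[0,0,0],"dr":[0,0,0],"gripper":0.81},{"xyz":[0,0,0],"dr":[0,0,0],"gripper":0.81}]' >/dev/null
python3 chk.py
```

```text
t 23.03 tcp [0.5954 0.0729 0.1906] zt -18.5 gap mm 18.7 F [-1.  -0.1  0.7] Tz -0.011
[('scene', 282, [293.7, 187.2, 176.0, 195.0]), ('side', 229, [250.1, 157.8, 150.0, 165.0])]
t 23.63 tcp [0.5955 0.0729 0.1909] zt -6.6 gap mm 17.7 F [ 0.9 -0.   1.7] Tz 0.033
[('scene', 282, [293.6, 187.0, 176.0, 195.0]), ('side', 223, [250.1, 157.7, 150.0, 165.0])]
t 24.15 tcp [0.5955 0.073  0.1908] zt 2.3 gap mm 17.7 F [ 0.9 -0.3  1.5] Tz -0.067
[('scene', 272, [293.8, 187.3, 177.0, 195.0]), ('side', 227, [249.8, 157.6, 150.0, 165.0])]
t 24.58 tcp [0.5953 0.073  0.1907] zt 8.3 gap mm 17.8 F [ 0.4  0.2 -0.1] Tz -0.039
[('scene', 267, [294.0, 187.4, 178.0, 195.0]), ('side', 230, [249.7, 157.7, 150.0, 165.0])]
t 25.02 tcp [0.5954 0.0729 0.1908] zt 14.3 gap mm 17.7 F [ 0.2 -0.4  0.4] Tz 0.022
[('scene', 271, [293.9, 190.0, 181.0, 197.0]), ('side', 249, [249.7, 160.3, 152.0, 168.0])]
```

The lid dropped 2.6 px (about 9 mm) in both views, at jaw yaw 14°, close to the predicted notch. I'm now turning it clockwise.

```bash
python3 -m creep '[{"xyz":[0,0.007,0],"dr":[0,0,0],"gripper":0.81},{"xyz":[0,0,0],"dr":[0,4,0],"gripper":0.81},{"xyz":[0,0,0],"dr":[0,5,0],"gripper":0.81},{"xyz":[0,0,0],"dr":[0,5,0],"gripper":0.81},{"xyz":[0,0,0],"dr":[0,5,0],"gripper":0.81},{"xyz":[0,0,0],"dr":[0,5,0],"gripper":0.81},{"xyz":[0,0,0],"dr":[0,5,0],"gripper":0.81},{"xyz":[0,0,0],"dr":[0,5,0],"gripper":0.81}]' >/dev/null; python3 chk.py
python3 -m creep '[{"xyz":[0,0,0],"dr":[0,5,0],"gripper":0.81},{"xyz":[0,0,0],"dr":[0,5,0],"gripper":0.81},{"xyz":[0,0,0],"dr":[0,5,0],"gripper":0.81},{"xyz":[0,0,0],"dr":[0,5,0],"gripper":0.81},{"xyz":[0,0,0],"dr":[0,5,0],"gripper":0.81},{"xyz":[0,0,0],"dr":[0,0,0],"gripper":0.81}]' >/dev/null; python3 chk.py
python3 -m creep '[{"xyz":[0,0,0],"dr":[0,4,0],"gripper":0.81},{"xyz":[0,0,0],"dr":[0,4,0],"gripper":0.81},{"xyz":[0,0,0],"dr":[0,0,0],"gripper":0.81},{"xyz":[0,0,0],"dr":[0,0,0],"gripper":0.81}]' >/dev/null; python3 chk.py
python3 -m creep '[{"xyz":[0,0,0],"dr":[0,4,0],"gripper":0.81},{"xyz":[0,0,0],"dr":[0,4,0],"gripper":0.81},{"xyz":[0,0,0],"dr":[0,0,0],"gripper":0.81},{"xyz":[0,0,0],"dr":[0,0,0],"gripper":0.81}]' >/dev/null; python3 chk.py
```

```text
t 25.78 tcp [0.5953 0.073  0.1832] zt -19.8 gap mm 17.8 F [ 0.1  0.4 -1.1] Tz 0.015
[('scene', 284, [293.4, 189.4, 178.0, 197.0]), ('side', 236, [250.0, 160.5, 152.0, 168.0])]
t 26.38 tcp [0.5954 0.073  0.1834] zt -44.6 gap mm 18.0 F [ 0.1 -0.1 -0.1] Tz -0.029
[('scene', 300, [293.9, 189.5, 178.0, 198.0]), ('side', 241, [250.6, 161.6, 153.0, 169.0])]
t 26.82 tcp [0.5954 0.073  0.1837] zt -52.2 gap mm 17.8 F [-0.1 -0.3  0.3] Tz 0.015
[('scene', 301, [294.0, 189.6, 179.0, 198.0]), ('side', 236, [250.7, 161.8, 153.0, 169.0])]
t 27.25 tcp [0.5955 0.073  0.1838] zt -60.3 gap mm 17.9 F [ 0.3 -1.1  0. ] Tz 0.01
[('scene', 301, [294.2, 189.8, 179.0, 198.0]), ('side', 231, [250.7, 162.2, 154.0, 169.0])]
```

```bash
python3 -m creep '[{"xyz":[0,0,0],"dr":[0,4,0],"gripper":0.81},{"xyz":[0,0,0],"dr":[0,4,0],"gripper":0.81},{"xyz":[0,0,0],"dr":[0,0,0],"gripper":0.81},{"xyz":[0,0,0],"dr":[0,0,0],"gripper":0.81}]' >/dev/null; python3 chk.py
python3 -m creep '[{"xyz":[0,0,0],"dr":[0,4,0],"gripper":0.81},{"xyz":[0,0,0],"dr":[0,4,0],"gripper":0.81},{"xyz":[0,0,0],"dr":[0,0,0],"gripper":0.81},{"xyz":[0,0,0],"dr":[0,0,0],"gripper":0.81}]' >/dev/null; python3 chk.py
python3 -m creep '[{"xyz":[0,0,0],"dr":[0,4,0],"gripper":0.81},{"xyz":[0,0,0],"dr":[0,4,0],"gripper":0.81},{"xyz":[0,0,0],"dr":[0,0,0],"gripper":0.81},{"xyz":[0,0,0],"dr":[0,0,0],"gripper":0.81}]' >/dev/null; python3 chk.py
```

```text
t 27.68 tcp [0.5955 0.073  0.1838] zt -68.3 gap mm 17.7 F [-0.   0.3  0. ] Tz -0.027
[('scene', 302, [294.4, 189.9, 180.0, 198.0]), ('side', 223, [250.4, 162.4, 155.0, 169.0])]
t 28.12 tcp [0.5955 0.073  0.1838] zt -76.3 gap mm 17.6 F [ 0.3 -0.5  0.1] Tz 0.037
[('scene', 304, [294.7, 190.1, 180.0, 199.0]), ('side', 220, [250.7, 162.7, 155.0, 170.0])]
t 28.55 tcp [0.5957 0.0728 0.184 ] zt -84.3 gap mm 18.1 F [ 0.9 -1.4  0.4] Tz 0.462
[('scene', 308, [294.5, 190.0, 179.0, 199.0]), ('side', 224, [250.4, 162.9, 155.0, 170.0])]
```

```bash
python3 -m creep '[{"xyz":[0,0,0],"dr":[0,4,0],"gripper":0.81},{"xyz":[0,0,0],"dr":[0,0,0],"gripper":0.81},{"xyz":[0,0,0],"dr":[0,0,0],"gripper":0.81}]' >/dev/null; python3 chk.py; python3 lid.py k.png 0.144
python3 - <<'E'
import cv2
i=cv2.imread('pics/k.png');cv2.imwrite('pics/k3.png',cv2.resize(i[170:470,200:560],None,fx=2,fy=2))
E
```

```text
t 28.9 tcp [0.5958 0.073  0.184 ] zt -88.3 gap mm 18.9 F [ 3.3 -1.9 -0. ] Tz 0.839
[('scene', 309, [294.5, 190.0, 179.0, 199.0]), ('side', 222, [250.6, 162.9, 155.0, 170.0])]
29.0 [0.59575003 0.07294453 0.1839909 ] 0.19934794312345755 [ 3.3964891  -0.66495404  0.97833755]
rec [0.609 0.071 0.172] 0.94
box px [[232.0, 213.0], [255.0, 206.0], [277.0, 281.0], [253.0, 288.0]] sizes [np.float64(0.0153), np.float64(0.0555)] ctr [0.5961 0.0726 0.206 ] bar yaw -163.24606292066207
tool d [-0.0003 -0.022   0.0004] zt yaw -88.35491419813891
cap circle mm 589.3439331054688 71.06096649169922 46.964080810546875
```

View pics/k3.png

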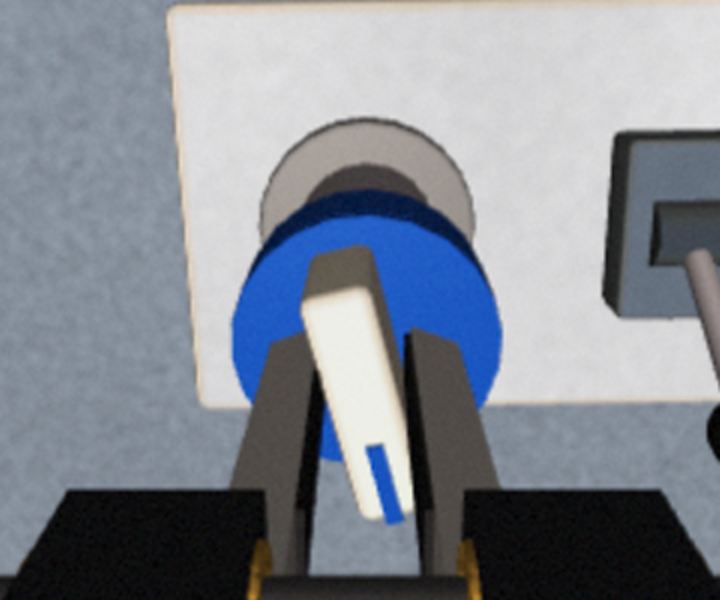

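The bar lags the fingers at yaw -163°, about 84° past the drop. Torque rose to 0.84 N m, and the bar's size fits the home height, so the lid is home. I'm backing off, lifting, rotating and going to the lever.

```bash
python3 -m creep '[{"xyz":[0,0,0],"dr":[0,-6,0],"gripper":0.81},{"xyz":[0,0,0],"dr":[0,-6,0],"gripper":0.7},{"xyz":[0,0,0],"dr":[0,-2,0],"gripper":0.5},{"xyz":[0,0,0],"dr":[0,0,0],"gripper":0.5},{"xyz":[0,0,0],"dr":[0,0,0],"gripper":0.4},{"xyz":[0,-0.02,0],"dr":[0,0,0],"gripper":0.3},{"xyz":[0,-0.03,0],"dr":[0,0,0],"gripper":0.3},{"xyz":[0,-0.025,0],"dr":[0,0,0],"gripper":0.3}]'
python3 -m creep '[{"xyz":[0,0,0],"dr":[0,-7,0],"gripper":0.3},{"xyz":[0,0,0],"dr":[0,-7,0],"gripper":0.3},{"xyz":[0,0,0],"dr":[0,-7,0],"gripper":0.3},{"xyz":[0,0,0],"dr":[0,-7,0],"gripper":0.3},{"xyz":[0,0,0],"dr":[0,-7,0],"gripper":0.3},{"xyz":[0,0,0],"dr":[0,-7,0],"gripper":0.3},{"xyz":[0,0,0],"dr":[0,-7,0],"gripper":0.3},{"xyz":[0,0,0],"dr":[0,-7,0],"gripper":0.3}]' >/dev/null
python3 -m creep '[{"xyz":[0,0,0],"dr":[0,-7,0],"gripper":0.3},{"xyz":[0,0,0],"dr":[0,-7,0],"gripper":0.3},{"xyz":[0,0,0],"dr":[0,-6.5,0],"gripper":0.3},{"xyz":[0.0385,0,-0.0162],"dr":[0,0,0],"gripper":0.3},{"xyz":[0.0385,0,-0.0162],"dr":[0,0,0],"gripper":0.3},{"xyz":[0.0385,0,-0.0162],"dr":[0,0,0],"gripper":0.3},{"xyz":[0,0,0],"dr":[0,0,0],"gripper":0.3},{"xyz":[0,0,0],"dr":[0,0,0],"gripper":0.3}]' 
python3 chk.py
python3 - <<'E'
from h import *
snap('wrist','l.png'); cal=r.calibration('wrist')
for d in r.trace('speed_tip','wrist'): 
  y,x=np.where(d['pixels']);print(d['confidence'],x.mean(),y.mean(),len(x))
im=r.camera('wrist');m=(im.max(2)<45).astype(np.uint8)
n,l,s,c=cv2.connectedComponentsWithStats(m)
for i in range(1,n):
  if 100<s[i,4]<1500: print(s[i],c[i],ray('wrist',c[i],.136,cal))
print('pred',proj('wrist',[.5525,-.0455,.136],cal))
E
```

```text
time: 29.82
tcp_pos: [0.595, 0.0729, 0.2599]
tool_rot: [-0.094, 0.095, -0.701, 0.701]
contact_force: [-0.3, -0.2, 0.3]
finger_gap: 0.657
time: 31.15
tcp_pos: [0.5501, -0.0459, 0.2591]
tool_rot: [0.507, -0.507, 0.493, -0.493]
contact_force: [0.6, 0.8, -1.7]
finger_gap: 0.698
t 31.15 tcp [ 0.5501 -0.0459  0.2591] zt 1.7 gap mm 65.6 F [ 0.6  0.8 -1.7] Tz 0.003
[('scene', 323, [294.5, 189.5, 179.0, 199.0]), ('side', 201, [250.2, 162.6, 155.0, 170.0])]
0.67 282.93683238062243 129.99676655696055 17319
0.6 262.1611785095321 191.11958405545928 577
[428   0  84  68 872] [453.45642202  40.28440367] [0.74309232 0.11666014 0.136     ]
[245 185  21  20 342] [254.95614035 194.61695906] [ 0.55193905 -0.05002812  0.136     ]
[ 97 190  68  18 403] [131.01736973 198.54094293] [ 0.40731804 -0.05985505  0.136     ]
pred [255.57663726 190.89369208]
```

The lever is still at its stop, with the ball found at x=0.552. I'm gripping the ball there.

```bash
python3 -m creep '[{"xyz":[0,0.033,0.002],"dr":[0,0,0],"gripper":0.3},{"xyz":[0,0.033,0],"dr":[0,0,0],"gripper":0.3},{"xyz":[0,0.033,0],"dr":[0,0,0],"gripper":0.3},{"xyz":[0,0.032,0],"dr":[0,0,0],"gripper":0.3},{"xyz":[0,0,0],"dr":[0,0,0],"gripper":0.5},{"xyz":[0,0,0],"dr":[0,0,0],"gripper":0.7},{"xyz":[0,0,0],"dr":[0,0,0],"gripper":0.9},{"xyz":[0,0,0],"dr":[0,0,0],"gripper":0.9}]' 6
python3 -m creep '[{"xyz":[0,0,0],"dr":[0,0,0],"gripper":0.9},{"xyz":[0,0,0],"dr":[0,0,0],"gripper":0.9},{"xyz":[0,0,0],"dr":[0,0,0],"gripper":0.9},{"xyz":[0,0,0],"dr":[0,0,0],"gripper":0.9}]'
```

```text
time: 32.07
tcp_pos: [0.5542, -0.0437, 0.1299]
tool_rot: [0.509, -0.508, 0.491, -0.492]
contact_force: [-0.4, -0.5, 0.7]
finger_gap: 0.454
time: 32.4
tcp_pos: [0.5532, -0.0437, 0.1284]
tool_rot: [0.509, -0.508, 0.491, -0.491]
contact_force: [-2.1, 0.3, 5.7]
finger_gap: 0.263
```

```bash
python3 -m creep '[{"xyz":[0,-0.0043,0.0064],"dr":[0,0,0],"gripper":0.9},{"xyz":[0,-0.0036,0.0064],"dr":[0,0,0],"gripper":0.9},{"xyz":[0,-0.0028,0.0064],"dr":[0,0,0],"gripper":0.9},{"xyz":[0,-0.0022,0.0064],"dr":[0,0,0],"gripper":0.9},{"xyz":[0,-0.0015,0.0064],"dr":[0,0,0],"gripper":0.9},{"xyz":[0,-0.001,0.0064],"dr":[0,0,0],"gripper":0.9},{"xyz":[0,-0.0005,0.0064],"dr":[0,0,0],"gripper":0.9},{"xyz":[0,0,0.0064],"dr":[0,0,0],"gripper":0.9}]'
python3 -m creep '[{"xyz":[0,0,0],"dr":[0,0,0],"gripper":0.9},{"xyz":[0,0,0],"dr":[0,0,0],"gripper":0.9},{"xyz":[0,0,0],"dr":[0,0,0],"gripper":0.9},{"xyz":[0,0,0],"dr":[0,0,0],"gripper":0.9}]'
python3 chk.py
```

```text
time: 33.07
tcp_pos: [0.6048, -0.042, 0.1437]
tool_rot: [-0.509, 0.509, -0.491, 0.491]
contact_force: [-1.5, -0.4, 1.9]
finger_gap: 0.273
time: 33.4
tcp_pos: [0.6042, -0.042, 0.1438]
tool_rot: [0.509, -0.508, 0.491, -0.491]
contact_force: [2.6, -0.9, 0.1]
finger_gap: 0.27
t 33.4 tcp [ 0.6042 -0.042   0.1438] zt 2.0 gap mm 25.4 F [ 2.6 -0.9  0.1] Tz -0.038
[('scene', 323, [294.5, 189.5, 179.0, 199.0]), ('side', 165, [250.2, 162.5, 155.0, 170.0])]
```

```bash
python3 -m creep '[{"xyz":[0,0,0],"dr":[0,0,0],"gripper":0.5},{"xyz":[0,0,0],"dr":[0,0,0],"gripper":0.3},{"xyz":[0,0,0],"dr":[0,0,0],"gripper":0.3},{"xyz":[0,0,0],"dr":[0,0,0],"gripper":0.3},{"xyz":[0,-0.03,0],"dr":[0,0,0],"gripper":0.3},{"xyz":[0,-0.04,0],"dr":[0,0,0],"gripper":0.3},{"xyz":[0,-0.04,0],"dr":[0,0,0],"gripper":0.3},{"xyz":[0,0,0],"dr":[0,0,0],"gripper":0.3}]'
python3 - <<'E'
from h import *
im=snap('wrist','n.png',(160,80,360,230),4); cal=r.calibration('wrist')
m=(im.max(2)<45).astype(np.uint8)
n,l,s,c=cv2.connectedComponentsWithStats(m)
for i in range(1,n):
  if 200<s[i,4]<700 and 200<c[i,0]<320: print('ball',s[i],c[i],ray('wrist',c[i],.152,cal))
hsv=cv2.cvtColor(im,cv2.COLOR_RGB2HSV);g=cv2.inRange(hsv,(50,120,40),(75,255,255));g[:150]=0
print('green',np.argwhere(g)[:,::-1].mean(0),g.sum()//255)
r.camera('side')
for d in r.recognise('speed_tip','side')[:2]:print(d)
for l in('tube1','bowl'): print(l,[np.round(d['position'],3).tolist() for d in r.recognise(l,'side')][:3])
E
```

```text
time: 34.17
tcp_pos: [0.6066, -0.0429, 0.2609]
tool_rot: [0.511, -0.506, 0.489, -0.494]
contact_force: [0.3, -0.3, -0.2]
finger_gap: 0.702
ball [240 184  24  23 407] [251.21621622 195.43980344] [ 0.60284174 -0.04554551  0.152     ]
green [250.82222222 214.51111111] 90
{'position': [0.5971, -0.0548, 0.1498], 'confidence': 0.67}
tube1 [[0.686, -0.27, 0.057], [0.61, -0.49, 0.053], [0.683, -0.36, 0.056]]
bowl [[0.73, 0.352, 0.032]]
```

View pics/n.png

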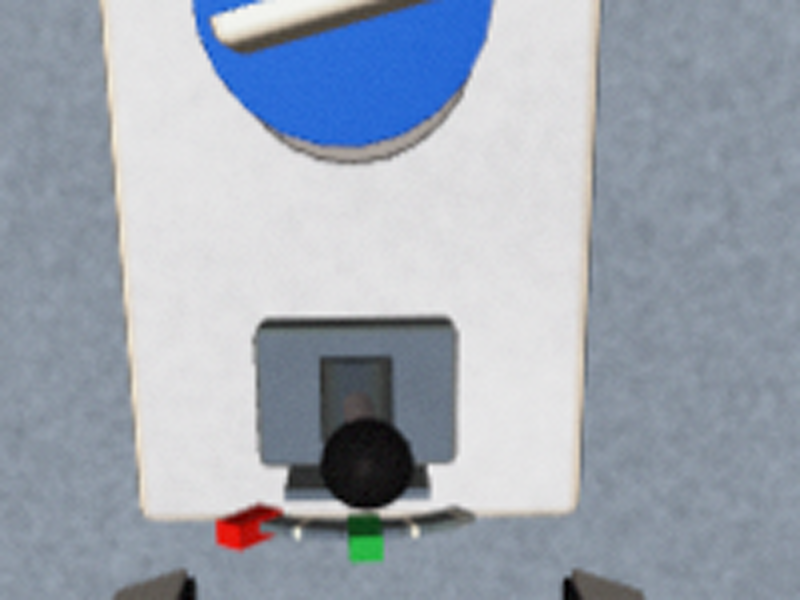

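The ball (366,462) stands over the green mark (364,540) and the lid is seated. The estimates put the lever at 39–39.7°, so I'll nudge it 0.8 mm.

```bash
python3 -m creep '[{"xyz":[0,0.03,-0.001],"dr":[0,0,0],"gripper":0.3},{"xyz":[0,0.03,0],"dr":[0,0,0],"gripper":0.3},{"xyz":[0,0.03,0],"dr":[0,0,0],"gripper":0.3},{"xyz":[0,0.026,0],"dr":[0,0,0],"gripper":0.3},{"xyz":[0,0,0],"dr":[0,0,0],"gripper":0.3},{"xyz":[0,0,0],"dr":[0,0,0],"gripper":0.3}]'
```

```text
time: 34.92
tcp_pos: [0.6022, -0.0423, 0.1367]
tool_rot: [-0.507, 0.509, -0.492, 0.491]
contact_force: [0.3, 0.2, -0.2]
finger_gap: 0.699
```

```bash
python3 -m creep '[{"xyz":[0,-0.005,0.0028],"dr":[0,0,0],"gripper":0.3},{"xyz":[0,0,0],"dr":[0,0,0],"gripper":0.5},{"xyz":[0,0,0],"dr":[0,0,0],"gripper":0.7},{"xyz":[0,0,0],"dr":[0,0,0],"gripper":0.9},{"xyz":[0,0,0],"dr":[0,0,0],"gripper":0.9},{"xyz":[0,0,0],"dr":[0,0,0],"gripper":0.9},{"xyz":[0,0,0],"dr":[0,0,0],"gripper":0.9},{"xyz":[0,0,0],"dr":[0,0,0],"gripper":0.9}]' 5
python3 -m creep '[{"xyz":[0,0,0],"dr":[0,0,0],"gripper":0.9},{"xyz":[0,0,0],"dr":[0,0,0],"gripper":0.9},{"xyz":[0,0,0],"dr":[0,0,0],"gripper":0.9}]'
```

```text
time: 35.58
tcp_pos: [0.6059, -0.0419, 0.1428]
tool_rot: [-0.509, 0.509, -0.491, 0.491]
contact_force: [-0.3, 0.0, 0.8]
finger_gap: 0.272
time: 35.83
tcp_pos: [0.6059, -0.042, 0.1428]
tool_rot: [-0.509, 0.509, -0.491, 0.491]
contact_force: [-0.0, -0.1, 1.7]
finger_gap: 0.273
```

```bash
python3 -m creep '[{"xyz":[0,0,0],"dr":[0,0,0],"gripper":0.5},{"xyz":[0,0,0],"dr":[0,0,0],"gripper":0.3},{"xyz":[0,0,0],"dr":[0,0,0],"gripper":0.3},{"xyz":[0,0,0],"dr":[0,0,0],"gripper":0.3},{"xyz":[0,-0.03,0],"dr":[0,0,0],"gripper":0.3},{"xyz":[0,-0.04,0],"dr":[0,0,0],"gripper":0.3},{"xyz":[0,-0.04,0],"dr":[0,0,0],"gripper":0.3},{"xyz":[0,0,0],"dr":[0,0,0],"gripper":0.3}]'
python3 -m creep '[{"xyz":[0,0,0],"dr":[0,0,0],"gripper":0.3},{"xyz":[0,0,0],"dr":[0,0,0],"gripper":0.3}]'>/dev/null
python3 - <<'E'
from h import *
im=r.camera('wrist'); cal=r.calibration('wrist')
m=(im.max(2)<45).astype(np.uint8)
n,l,s,c=cv2.connectedComponentsWithStats(m)
for i in range(1,n):
  if 200<s[i,4]<700 and 200<c[i,0]<320: print('ball',c[i],ray('wrist',c[i],.152,cal))
im=r.camera('scene')
print([(np.round(d['position'],3).tolist(),round(d['confidence'],2)) for d in r.recognise('nozzle1','scene')])
cv2.imwrite('pics/z.png',cv2.resize(im,None,fx=1.5,fy=1.5)[:,:,::-1])
E
python3 chk.py
```

```text
time: 36.5
tcp_pos: [0.6085, -0.0428, 0.26]
tool_rot: [0.511, -0.506, 0.489, -0.494]
contact_force: [1.0, -0.4, 1.5]
finger_gap: 0.698
ball [254.4255814  198.99302326] [ 0.60550191 -0.04706205  0.152     ]
[]
t 36.82 tcp [ 0.6054 -0.0419  0.2515] zt 2.0 gap mm 65.8 F [-0.1 -0.3  0.4] Tz 0.033
[('scene', 324, [294.6, 189.6, 179.0, 199.0]), ('side', 214, [250.5, 162.8, 155.0, 170.0])]
```

View pics/z.png

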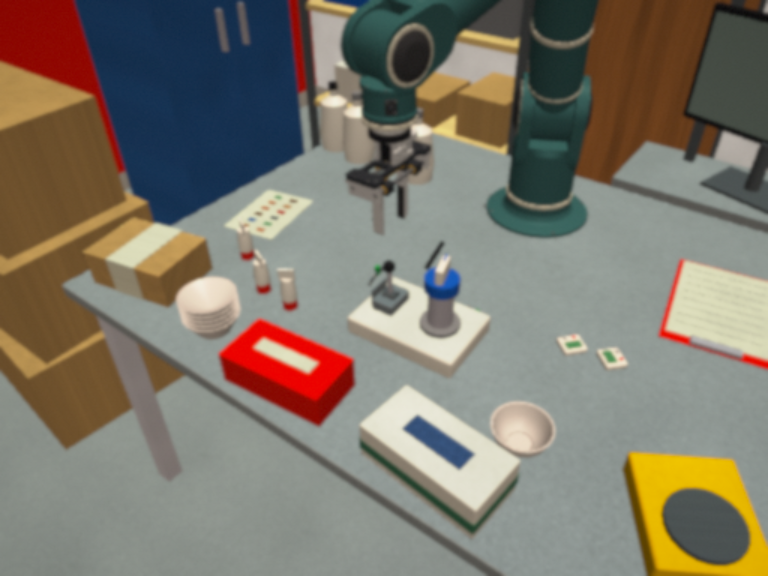

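```bash
python3 -c "
from cell import r
print(r.close_job())"
```

```text
the job is handed in; nothing more can be done
None
```

The job is done in the order asked and handed in at about 37 s. No verdict was reported.

- **Lever to stop:** I pulled it back until the force jumped to about 11 N, at the red mark.
- **Nozzles:** Two were present, and both went into the canister; the wrist camera saw both inside. The final scene check found none left on the table.
- **Lid:** I set it on the ridges and turned it counter-clockwise until it dropped about 9 mm in both views. I then turned it clockwise about 84° to a hard stop at 0.84 N m. The bar's measured size matches the fully home height.
- **Lever to green mark:** My first setting came out slightly low, at 39.0–39.7°, so I nudged it. The last estimates run from 39.7° to 40.9°, depending on which stop reading is used, so it is within about 1° of the mark.
- **Tubes and bowl:** They stand where they were in the last picture, and the gripper is clear of everything.

One check disagreed: partway through, the side camera reported a nozzle (confidence 0.42) at the lid's position. I took that to be the lid, and the pictures showed no nozzle there.

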